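Pack and secure the battery transport chest

ROBOT

A 6-joint arm with a two-finger parallel gripper is mounted at the origin on the work surface. World frame = base frame: x ahead of the robot, y to its left, z up, the work surface at z = 0. Lengths are in m, angles in rad, forces in N, time in s.
With the tool pointing down it reaches from about 0.425 to 0.95 m from the base axis. Payload 3.5 kg.
Tool frame: the origin (TCP) lies between the finger pads; the fingertips stand 14 mm ahead of it and the grasp point (between the pads) lies 5 mm behind it; z points along the fingers, y is the line along which they close (so a half turn about z gives the same grasp; the last joint's range is limited). The gripper opens to 85 mm and grips with 20 to 120 N. Pads are 22 mm wide; open, the fingers measure 114 mm over their backs; the gripper's body (76 mm by 85 mm) begins 54 mm behind the grasp point. The pads swing forward as they close: fully open they stand 13 mm farther back than shut.
Start: joints at [-1.371, 0.286, 1.577, -0, 1.279, -0.15], TCP at [0.231, -0.634, 0.245] pointing down, gripper open.
Joint ranges: [-2.77, 2.77], [-0.9, 2.22], [0.21, 2.48], [-1.53, 4.67], [0.24, 2.81], [-2.84, 2.84]. Speed limits (rad/s): [2.79, 2.79, 3.14, 3.14, 3.14, 3.14].

INTERFACE

Orientations are given as a unit quaternion [x, y, z, w].
In Python, from plant import * gives the robot as it stands.
- The arm moves only by the tool step_arm, never from a script. Its argument "commands" is a list of rows, each an object of numbers: "gripper": the gripper's target within -1 to 1 (shut at 1, half-way at 0, fully open at -1); "x", "y", "z": the shift along the tool's x, y, z in mm; "spin": the turn about the tool's z in degrees. A call has exactly 10 rows; each row shifts and turns the commanded pose from where the row before left it, along the tool's axes as they then stand; what a row does not reach is not made up. A row lasts 1/10 s, in which the tool goes at most 50 mm and 8.59 degrees, less where a joint would pass 70% of its speed; a pose out of reach is approached as far as the arm can. A call with a gripper value outside its range is refused whole. The fingers move at their own pace and stop on an object; "force" is the grip in N (left out, the last holds). Time passes only in rows, so rows that do not move let the fingers close, or fill a call up. It gives the time, the measured TCP pose, the force, the opening and the grip force at its end, in the units of the state.
- get_state(): the state, without advancing time (a new reading comes with each control period).
- read_camera(name): name is "scene" or "top" or "wrist"; returns a dict with "color" (400x640x3 uint8, red, green, blue), "z_map" (400x640 float32, m along the optical axis (not along the pixel's ray), 0 where there is no reading), "fx", "fy", "cx", "cy" (pixels), "eye" and "attitude" of the camera in the world; the wrist camera has in their place "mount" (4x4, takes a point from camera to tool coordinates, whose origin is the TCP and whose axes are the flange's). Camera axes: x right, y up, looking along -z (the intrinsics and any distortion apply to the point x, -y, -z); pixel columns grow to the right and rows downward; lengths in m; the calibration is good to about 2 mm. A picture is of the moment at which its call begins: read the wrist's pose just before it.
- sign_off(): hands the job in; it is judged then, once.
The state is a dict: "time": time; "qpos": joint angles; "dq": joint speeds; "joint_efforts": joint torques, N m; "eef_pos": TCP position; "tcp_rot": TCP orientation; "contact_force": force on the tool from outside, world axes, zero at the start; "wrist_torque": the same for the moment, N m; "opening": opening from 0.0 (shut) to 1.0 (fully open); "finger_force": force on a finger pad.
Only numpy, scipy, OpenCV 4.12 (cv2) and the standard library are available. Lean on these libraries where they do the work, as an engineer would, in place of code of your own. Each camera call takes 0.05 s, during which the arm holds its last target. There are 200 camera calls.

TASK

Slide the lid of the battery chest right open and stand every battery pack from the bench upright in it, one to a bay and right down on the floor of its bay, then slide the lid back until it is fully shut. Then hook the latch's loop behind the hook on the lid and throw the lever over until it lies down flat, and last push the sliding bolt fully home into its keeper. Let go of everything, and do not shove the tape roll, screwdriver or wrench about.

Things in the scene. Friction and masses are not known exactly. Their poses are not given: they have to be found in the camera images.
- chest: Grey steel battery chest, 212 mm (its x) by 450 mm (its y), fixed to the bench, long side across. Origin on the bench under the middle of its open well; z up. Solid blocks 104 mm high fill both ends: the lid parks on the -y one, the latch stands on the +y one. Rails along x = +-103 mm (y -222 to 78 mm, up to z = 119 mm) have lips overhanging the lid's edges, inner lip edges at x = +-92 mm.
- well (a point): Middle of the well's floor, 6 mm above the bench, at chest x = y = 0; axes as the chest's. The well is 184 mm in x by 124 mm in y, walls up to 104 mm above the bench. A cross of dividers 4 mm thick, up to 56 mm above the bench, makes four bays of 90 x 60 mm, centres at chest x = +-47, y = +-32 mm.
- lid (a joint): Sliding lid, an aluminium plate 194 x 136 x 6 mm, top face 113 mm above the bench; in m: 0 = fully shut over the well, against its stop; grows towards the chest's -y; 0.150 = fully open, clear of the well. Starts shut or up to 60 mm open. About 2 N of friction; stays where it is left.
- lid_handle (a point): Top middle of the lid's black handle, an upright ridge 70 mm (chest x) x 12 mm (chest y) x 30 mm high on the lid; this point is 143 mm above the bench, at chest x = 0, y = -50 mm when the lid is shut.
- hook (a point): Hook on the lid that takes the latch loop: a post 24 mm wide (chest x), 6 mm thick, 18 mm high, with a 6 mm lip at its top towards -y (away from the latch), 14 mm above the lid. This point: middle of the post's -y face, 7 mm above the lid's top, chest y = 49 mm when shut; axes as the chest's. The crossbar must come down on the -y side of the lip; the latch then draws it under the lip.
- lever (a joint): Lever of the over-center latch, rad; turns about an axis along chest x at chest y = 111 mm, 127 mm above the bench. 0 = thrown over: level, pointing to +y, away from the lid; pi/2 = upright; 1.80 = stop, leaning to the lid. 24 mm wide, 11 thick, 105 mm long from its axis. Friction 0.07 N m: stays where left. With the loop hooked it toggles near 0.25, then drops to 0; a few N at the tip.
- lever_tip (a point): Middle of the lever's far end, 105 mm from its axis.
- loop_hinge (a joint): Angle of the loop to the lever, rad. The loop's elevation above level, seen pointing to chest -y, is loop_hinge minus lever: 0 = level towards the lid, pi/2 = standing up. It stands by light friction within 40 degrees of upright and falls when lower. Its pin is in the lever, 28 mm from the lever's axis (8 degrees below the lever's direction). Pulling the loop swings the lever along.
- loop_bar (a point): Middle of the loop's crossbar: steel bar 8 mm thick along chest x, 90 mm from the loop's pin, with a roller 14 mm in diameter and 10 mm long at each end, 60 mm over their outer faces. Side wires 46 mm apart. The loop stretches springily when pulled (4 N per mm, up to 10 mm). Starts standing up, about 245 mm above the bench. Resting on the lid, the bar's centre is 7 mm above the lid's top.
- bolt (a joint): Sliding bolt on the lid, m: 0 = drawn back, 0.030 = fully home in its keeper; it slides along chest +x. 1.5 N of friction. Starts drawn back to within 6 mm.
- bolt_knob (a point): Top middle of the bolt's upright knob, a pin 14 mm in diameter standing 30 mm above the bolt's axis; this point is 157 mm above the bench, at chest x = 34 mm + the bolt's value, y = -16 mm when the lid is shut.
- bolt_tip (a point): End of the bolt's 11 mm rod, 127 mm above the bench; 48 mm further to chest +x than the knob.
- bolt_keeper (a point): Middle of the bolt's keeper, two small steel cheeks on the chest's +x rail at chest x = 99, y = -16 mm: a slot 18 mm wide, 14 mm long in x, open at the top (134 mm above the bench); this point 127 mm above the bench. The bolt enters it only when the lid is shut to within about 3 mm.
- pack0: Grey battery pack with a black grip bar on top, 0.4 to 0.75 kg; case 76 mm (its x) x 48 mm (its y) x 60 mm high. Grip bar: 18 mm thick (along its x), 44 mm long (along its y), from 76 to 94 mm above the pack's underside, with free space under its middle. Origin at the middle of the underside. All packs are alike; there may be 2 to 4 of them.
- pack1: Grey battery pack with a black grip bar on top, 0.4 to 0.75 kg; case 76 mm (its x) x 48 mm (its y) x 60 mm high. Grip bar: 18 mm thick (along its x), 44 mm long (along its y), from 76 to 94 mm above the pack's underside, with free space under its middle. Origin at the middle of the underside. All packs are alike; there may be 2 to 4 of them.
- pack2: Grey battery pack with a black grip bar on top, 0.4 to 0.75 kg; case 76 mm (its x) x 48 mm (its y) x 60 mm high. Grip bar: 18 mm thick (along its x), 44 mm long (along its y), from 76 to 94 mm above the pack's underside, with free space under its middle. Origin at the middle of the underside. All packs are alike; there may be 2 to 4 of them.
- pack3: Grey battery pack with a black grip bar on top, 0.4 to 0.75 kg; case 76 mm (its x) x 48 mm (its y) x 60 mm high. Grip bar: 18 mm thick (along its x), 44 mm long (along its y), from 76 to 94 mm above the pack's underside, with free space under its middle. Origin at the middle of the underside. All packs are alike; there may be 2 to 4 of them.
- tape: Black roll of tape lying among the packs, 50 mm across, 22 mm high; leave it. Origin at the middle of its underside.
- screwdriver: Screwdriver lying on the bench, 200 mm long along its x, 26 mm thick; leave it. Origin under its middle.
- wrench: Steel wrench lying on the bench beyond the chest, 180 mm along its x; leave it. Origin under its middle.
Mind the look-alikes: they are no part of the job. What is shaped like the pack0 but brown or purple is not meant. Leave any orange or red look-alike of the pack2 alone.

How it is judged:
On the way, in this order (a step that is already met when the one before it is completed fails the run):
1. all packs stand in the bays of the chest (x of pack0 in the frame of chest between -0.075 and 0.075 m and y of pack0 in the frame of chest between -0.055 and 0.055 m and z of each of pack0, pack1, pack2, pack3 in the frame of chest below 0.012 m and angle between each of pack0, pack1, pack2, pack3's own z axis and vertical below 0.12 rad and x of pack1 in the frame of chest between -0.075 and 0.075 m and y of pack1 in the frame of chest between -0.055 and 0.055 m and x of pack2 in the frame of chest between -0.075 and 0.075 m and y of pack2 in the frame of chest between -0.055 and 0.055 m and x of pack3 in the frame of chest between -0.075 and 0.075 m and y of pack3 in the frame of chest between -0.055 and 0.055 m), for 0.2 s.
2. the lid is slid back over the packs (within 20 mm of shut) (all of step 1 and value of joint lid below 0.02 m), for 0.2 s.
3. the loop is behind the hook and the lever is thrown over, lid shut (value of joint lid below 0.004 m and value of joint lever below 0.12 rad and y of loop_bar in the frame of hook between -0.012 and 0.001 m and z of loop_bar in the frame of hook below 0.006 m), for 0.2 s.
4. the bolt is pushed home (all of step 3 and value of joint bolt above 0.025 m), for 0.2 s.
At the end, for the whole second after the job is handed in: Packs upright (0.12 rad) on the floors of the bays (underside below 12 mm); lid within 4 mm of shut; crossbar within 12 mm of the hook post on its -y side, at most 6 mm above the hook point; lever below 0.12 rad; bolt over 25 mm in; lid and lever at rest (all of step 1 and all of step 4 and velocity of joint lever below 0.05 rad/s and velocity of joint lid below 0.01 m/s); the robot touches nothing.
It fails at once if the tape roll is shoved more than 60 mm (distance of tape from where it was at the start of the episode above 0.06 m).
It fails at once if the screwdriver is shoved more than 60 mm (distance of screwdriver from where it was at the start of the episode above 0.06 m).
It fails at once if the wrench is shoved more than 60 mm (distance of wrench from where it was at the start of the episode above 0.06 m).
Of pack0, pack1, pack2, pack3 only 2 to 4 are there at a start; the rules pass over those that are not, and their reading is None.
At some moment in a run one of pack0, pack1, pack2, pack3 may be knocked a few centimetres aside while the robot is not near it.
It also fails if it takes over 210 s, if anything falls off the work surface, if the arm or the gripper's body presses on something with over 40 N, if the wrist force passes 120 N, or if a joint passes its speed limit or range.

## Working session

There is one attempt and no reset: what is moved stays moved. The work goes in short steps, Python scripts to look and compute and a tool call to move; the robot and the scene stay as the last step left them, time stands still between calls to the robot, and variables do not carry over. Pictures are saved under pics/ and viewed, at most 18 in all, crops included, and the job is handed in when it is done.

Besides the shell and the picture viewer there is one more tool, called after "Emit:" as a command line: name --argument value ..., lists and objects as JSON in quotes. step_arm: Moves the arm, as the interface text tells. Its arguments: {"type":"object","properties":{"commands":{"type":"array"},"force":{"type":"number"}},"required":["commands"]}

```bash
ls; mkdir -p pics
python3 - <<'E'
from plant import *
import cv2,numpy as np
s=get_state();print({k:np.round(v,3).tolist() for k,v in s.items()})
for n in ["scene","top"]:
    c=read_camera(n);cv2.imwrite(f"pics/{n}0.png",c["color"][:,:,::-1]);np.savez(f"{n}0.npz",**c)
    print({k:(np.round(v,4).tolist()) for k,v in c.items() if k not in("color","z_map")})
E
```

```text
pics
{'time': 0.0, 'qpos': [-1.371, 0.287, 1.578, -0.0, 1.279, -0.15], 'dq': [0.0, -0.001, 0.002, 0.0, 0.002, 0.0], 'joint_efforts': [0.001, -40.597, -29.263, -0.0, 0.006, 0.0], 'eef_pos': [0.231, -0.633, 0.244], 'tcp_rot': [0.985, 0.174, -0.0, -0.001], 'contact_force': [-0.707, 0.944, -0.468], 'wrist_torque': [-0.036, 0.014, 0.028], 'finger_force': 0.0, 'opening': 1.002}
{'fx': 436.508, 'fy': 436.508, 'cx': 316.5092, 'cy': 194.2699, 'eye': [1.4016, -0.3614, 0.8725], 'attitude': [0.3495, 0.2333, 0.5009, 0.7567]}
{'fx': 407.6763, 'fy': 407.6763, 'cx': 319.2305, 'cy': 203.7862, 'eye': [0.4649, -0.0115, 1.4602], 'attitude': [0.0265, -0.0274, -0.7035, 0.7097]}
```

View pics/scene0.png

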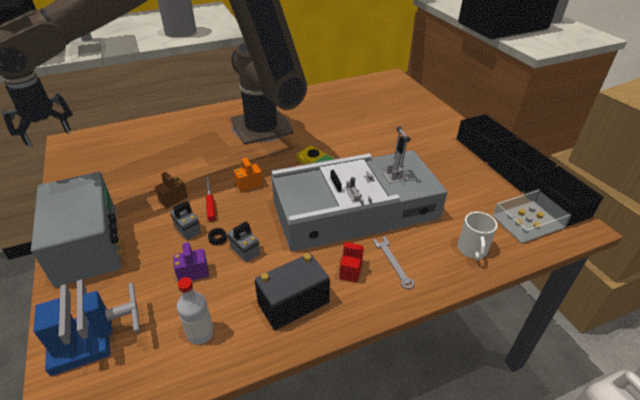

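View pics/top0.png

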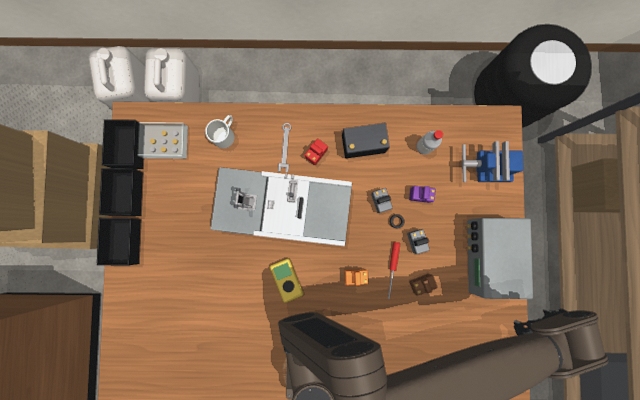

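The top view shows:
- **Grey packs to use:** (381,199) and (418,240).
- **Look-alikes to leave:** purple (423,194), brown (423,284), orange (356,276), red (316,151).
- **Chest:** centred near (281,208), with the latch end at the left (+y), the handle at (300,208) and the lid close to shut.

Next I measure the chest and packs.

```bash
cat > h.py <<'E'
import numpy as np,cv2
from scipy.spatial.transform import Rotation as R
def cloud(c,pose=None):
    z=c["z_map"].astype(float);v,u=np.indices(z.shape)
    P=np.stack([(u-c["cx"])/c["fx"]*z,-(v-c["cy"])/c["fy"]*z,-z],-1)
    if "eye" in c: return P@R.from_quat(c["attitude"]).as_matrix().T+c["eye"]
    M=np.array(c["mount"]);P=P@M[:3,:3].T+M[:3,3]
    return P@R.from_quat(pose["tcp_rot"]).as_matrix().T+pose["eef_pos"]
def rect(P):
    (c,s,a)=cv2.minAreaRect((P[:,:2]*1000).astype(np.float32))
    if s[0]<s[1]: s=s[::-1];a+=90
    return np.round(c,1),np.round(s,1),round((a+90)%180-90,1)   # centre mm, (long,short), angle of long axis deg
E
python3 - <<'E'
from h import *
c=dict(np.load("top0.npz"));P=cloud(c);Z=P[...,2]
print("bench z",np.median(Z[300:320,160:240]))
m=np.zeros(Z.shape,bool);m[160:255,200:360]=1
q=m&(Z>.095)&(Z<.123);print("chest",rect(P[q]),np.median(Z[225:235,220:260]),np.median(Z[190:230,320:340]))
for n,(u,v) in dict(A=(381,199),B=(418,240)).items():
    m=np.zeros(Z.shape,bool);m[v-20:v+20,u-17:u+17]=1
    if n=="A": m[:,405:]=0
    q=m&(Z>.045)&(Z<.068);b=m&(Z>.08)&(Z<.11)
    print(n,"case",rect(P[q]),"bar",rect(P[b]) if b.sum()>4 else 0,b.sum(),Z[b].mean())
g=cv2.resize(c["color"][140:320,200:450,::-1],None,fx=3.2,fy=3.2,interpolation=cv2.INTER_CUBIC)
cv2.imwrite("pics/crop0.png",g)
E
```

```text
bench z 0.0008907824163719713
chest (array([562.2, 113.7]), array([450.6, 212.7]), 83.8) 0.10373358702463886 0.10440072249889487
A case (array([ 588.3, -231.2]), array([75.5, 48.9]), 18.9) bar (array([ 588.8, -231.5]), array([43.5, 17. ]), -71.7) 71 0.09329960137887422
B case (array([ 447.2, -357.4]), array([75.8, 48.2]), 16.8) bar (array([ 447.1, -357.9]), array([43.4, 18.6]), -72.6) 76 0.09378218433085417
```

View pics/crop0.png

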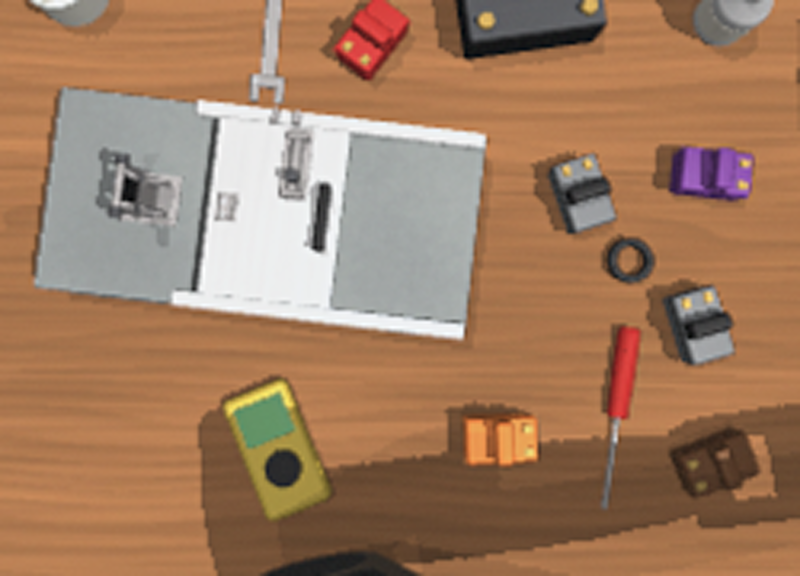

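The two grey packs measure 76x48 mm with the bar at 94 mm, as described. The chest fits 450x212 mm. Next: lid, handle and latch in chest coordinates.

```bash
cat >> h.py <<'E'
O=np.array([562.2,113.7]);TH=np.radians(-6.2)
CR=np.array([[np.cos(TH),-np.sin(TH)],[np.sin(TH),np.cos(TH)]])  # chest->world
def toch(P): # world m -> chest mm
    P=np.asarray(P,float)*1000;Q=P.copy();Q[...,:2]=(P[...,:2]-O)@CR;return Q
def tow(x,y): return CR@np.array([x,y])+O
def go(s,xyz,yaw): # mm world target, yaw of tool y deg -> moves in the present tool axes
    M=R.from_quat(s["tcp_rot"]).as_matrix();p=np.array(s["eef_pos"])*1000
    y0=np.degrees(np.arctan2(M[1,1],M[0,1]));sp=-((yaw-y0+180)%360-180)
    return "shift(tool)",np.round(M.T@(np.array(xyz)-p),1),"spin",round(sp,1),"tcp",np.round(p,1),"yaw",round(y0,1),"tilt",np.round(M[:2,2],3)
E
python3 - <<'E'
from h import *
from plant import *
c=dict(np.load("top0.npz"));P=cloud(c);Q=toch(P)
col=c["color"].astype(int)
r=(abs(Q[...,0])<110)&(abs(Q[...,1])<225)
for n,y0,y1,x0,x1,z0,z1 in [("handle",-80,-20,-45,20,135,150),("knob",-60,30,15,80,148,165),("hook",20,75,-25,25,124,140),("latch",75,140,-40,40,150,300),("boltlow",-60,30,20,110,121,140)]:
    q=r&(Q[...,0]>x0)&(Q[...,0]<x1)&(Q[...,1]>y0)&(Q[...,1]<y1)&(Q[...,2]>z0)&(Q[...,2]<z1)
    p=Q[q]
    if len(p): print(n,len(p),"min",p.min(0).round(),"max",p.max(0).round(),"mean",p.mean(0).round(1))
print(go(get_state(),[*tow(-10,-60),200],-96.2))
E
```

```text
handle 69 min [-34. -71. 135.] max [ 19. -26. 149.] mean [ -5.8 -63.9 142.6]
knob 17 min [ 30. -38. 149.] max [ 43. -25. 160.] mean [ 36.5 -30.5 155.8]
hook 29 min [-12.  29. 125.] max [ 11.  40. 139.] mean [1.000e-01 3.400e+01 1.311e+02]
latch 162 min [-30. 109. 151.] max [ 30. 127. 257.] mean [ -1.1 117.5 214.5]
boltlow 111 min [ 20. -56. 121.] max [105.  25. 139.] mean [ 72.9 -25.1 129.6]
('shift(tool)', array([ 531.5, -539.1,   45.4]), 'spin', np.float64(26.2), 'tcp', array([ 231.2, -633.5,  244. ]), 'yaw', np.float64(-70.0), 'tilt', array([-0.   ,  0.002]))
```

Emit:
step_arm --commands '[{"z": -30,"spin": 6.5,"gripper": -1},{"z": -30,"spin": 6.5},{"z": -30,"spin": 6.5},{"z": -30,"spin": 6.7},{"x": 14,"y": -42},{"x": 14,"y": -42},{"x": 14,"y": -42},{"x": 14,"y": -42},{"x": 14,"y": -42},{"x": 14,"y": -42}]'

```text
invalid input
```

Emit:
step_arm --commands '[{"x": 14,"y": -42,"gripper": 0},{"x": 14,"y": -42},{"x": 14,"y": -42},{"x": 14,"y": -42},{"x": 14,"y": -42},{"x": 14,"y": -42},{"x": 14,"y": -42},{"x": 14,"y": -42},{"x": 14,"y": -42},{"x": 14,"y": -42}]'

```text
invalid input
```

Run:
```python
from h import *
from plant import *
s=get_state();print(go(s,[*tow(-8,-65),200],-96.2),s["opening"],s["contact_force"])
c=read_camera("wrist");cv2.imwrite("pics/w1.png",c["color"][:,:,::-1]);print(np.round(c["mount"],3).tolist())
Q=toch(cloud(c,s))
for n,y0,y1,x0,x1,z0,z1 in [("handle",-85,-40,-45,45,138,150),("hook",20,75,-25,25,124,140),("knob",-60,30,20,60,150,165)]:
    q=(Q[...,0]>x0)&(Q[...,0]<x1)&(Q[...,1]>y0)&(Q[...,1]<y1)&(Q[...,2]>z0)&(Q[...,2]<z1);p=Q[q]
    if len(p): print(n,len(p),"pct",np.percentile(p,[3,50,97],axis=0).round(1).tolist())
```

```text
('shift(tool)', array([ 531.1, -533.7,   45.4]), 'spin', np.float64(26.2), 'tcp', array([ 231.2, -633.5,  244. ]), 'yaw', np.float64(-70.0), 'tilt', array([-0.   ,  0.002])) 0.9998605846246926 [ 0.1512334   0.24947891 -0.22815491]
[[0.001, 0.963, 0.27, 0.069], [1.0, -0.001, 0.0, -0.0], [0.0, 0.27, -0.963, -0.129], [0.0, 0.0, 0.0, 1.0]]
```

View pics/w1.png

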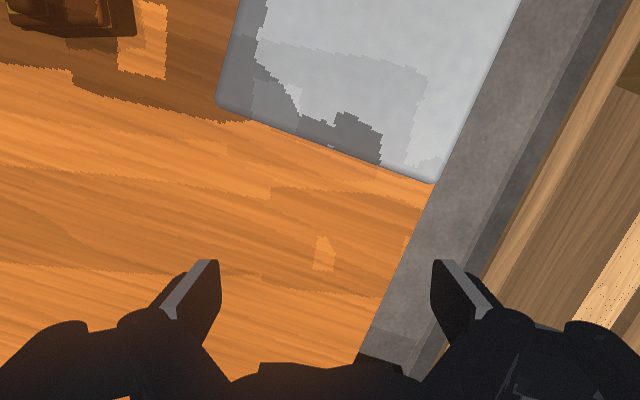

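The call was refused and the arm hasn't moved. The wrist picture still shows bench and instrument box. I'll retry with every field in each row.

Emit:
step_arm --commands '[{"gripper": -1,"x": 0,"y": 0,"z": -30,"spin": 6.5},{"gripper": -1,"x": 0,"y": 0,"z": -30,"spin": 6.5},{"gripper": -1,"x": 0,"y": 0,"z": -30,"spin": 6.5},{"gripper": -1,"x": 0,"y": 0,"z": -30,"spin": 6.7},{"gripper": -1,"x": 14,"y": -42,"z": 0,"spin": 0},{"gripper": -1,"x": 14,"y": -42,"z": 0,"spin": 0},{"gripper": -1,"x": 14,"y": -42,"z": 0,"spin": 0},{"gripper": -1,"x": 14,"y": -42,"z": 0,"spin": 0},{"gripper": -1,"x": 14,"y": -42,"z": 0,"spin": 0},{"gripper": -1,"x": 14,"y": -42,"z": 0,"spin": 0}]' --force 40

```text
time: 1.15
eef_pos: [0.3422, -0.3907, 0.3649]
tcp_rot: [0.999, -0.054, -0.0, -0.0]
contact_force: [0.4, 0.1, 0.2]
opening: 0.999
finger_force: 0.0
```

Emit:
step_arm --commands '[{"gripper": 0,"x": 14,"y": -42,"z": 0,"spin": 0},{"gripper": 0,"x": 14,"y": -42,"z": 0,"spin": 0},{"gripper": 0,"x": 14,"y": -42,"z": 0,"spin": 0},{"gripper": 0,"x": 14,"y": -42,"z": 0,"spin": 0},{"gripper": 0,"x": 14,"y": -42,"z": 0,"spin": 0},{"gripper": 0,"x": 14,"y": -42,"z": 20,"spin": 0},{"gripper": 0,"x": 14,"y": -42,"z": 20,"spin": 0},{"gripper": 0,"x": 14,"y": -42,"z": 20,"spin": 0},{"gripper": 0,"x": 14,"y": -42,"z": 20,"spin": 0},{"gripper": 0,"x": 14,"y": -42,"z": 20,"spin": 0}]'

```text
time: 2.15
eef_pos: [0.5264, 0.0119, 0.2644]
tcp_rot: [0.999, -0.054, 0.0, 0.0]
contact_force: [0.3, -0.7, 0.2]
opening: 0.497
finger_force: 0.0
```

Run:
```python
from h import *
from plant import *
s=get_state();print(go(s,[*tow(-8,-65),200],-96.2),s["opening"])
c=read_camera("wrist");cv2.imwrite("pics/w2.png",c["color"][:,:,::-1])
Q=toch(cloud(c,s))
for n,y0,y1,x0,x1,z0,z1 in [("handle",-85,-40,-45,45,138,150),("hook",20,75,-25,25,124,140),("knob",-60,30,20,60,150,165)]:
    q=(Q[...,0]>x0)&(Q[...,0]<x1)&(Q[...,1]>y0)&(Q[...,1]<y1)&(Q[...,2]>z0)&(Q[...,2]<z1);p=Q[q]
    if len(p): print(n,len(p),"pct",np.percentile(p,[3,50,97],axis=0).round(1).tolist())
```

```text
('shift(tool)', array([ 16.7, -40.1,  64.4]), 'spin', np.float64(0.1), 'tcp', array([526.4,  11.9, 264.4]), 'yaw', np.float64(-96.1), 'tilt', array([ 0., -0.])) 0.4969718751963147
handle 1603 pct [[-29.5, -69.6, 140.0], [4.0, -64.3, 143.0], [34.4, -58.4, 144.5]]
hook 608 pct [[-9.4, 29.0, 127.8], [2.4, 34.5, 131.3], [13.6, 40.9, 132.6]]
knob 405 pct [[32.9, -36.3, 151.9], [39.2, -30.8, 157.0], [44.9, -24.5, 158.6]]
```

View pics/w2.png

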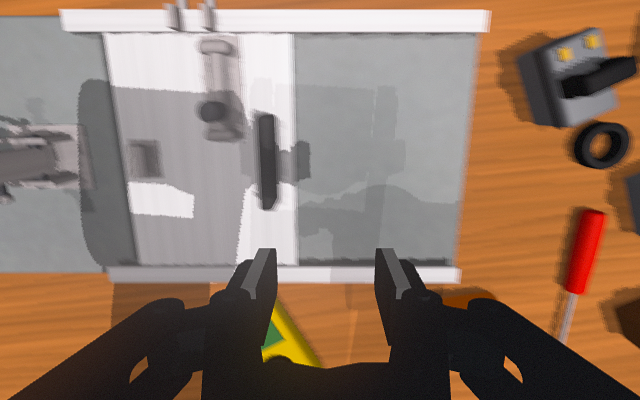

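Emit:
step_arm --commands '[{"gripper": 0,"x": 8.5,"y": -20,"z": 0,"spin": 0},{"gripper": 0,"x": 8.5,"y": -20,"z": 0,"spin": 0},{"gripper": 0,"x": 0,"y": 0,"z": 35,"spin": 0},{"gripper": 0,"x": 0,"y": 0,"z": 35,"spin": 0},{"gripper": 0,"x": 0,"y": 0,"z": 31,"spin": 0},{"gripper": 0,"x": 0,"y": 0,"z": 30,"spin": 0},{"gripper": 1,"x": 0,"y": 0,"z": 0,"spin": 0},{"gripper": 1,"x": 0,"y": 0,"z": 0,"spin": 0},{"gripper": 1,"x": 0,"y": 0,"z": 0,"spin": 0},{"gripper": 1,"x": 0,"y": 0,"z": 0,"spin": 0}]'

```text
time: 3.2
eef_pos: [0.5472, 0.0481, 0.1347]
tcp_rot: [0.999, -0.054, 0.0, -0.0]
contact_force: [-0.1, 1.4, -5.6]
opening: 0.128
finger_force: 43.0
```

Emit:
step_arm --commands '[{"gripper": 1,"x": 0,"y": 15,"z": 0,"spin": 0},{"gripper": 1,"x": 0,"y": 15,"z": 0,"spin": 0},{"gripper": 1,"x": 0,"y": 15,"z": 0,"spin": 0},{"gripper": 1,"x": 0,"y": 15,"z": 0,"spin": 0},{"gripper": 1,"x": 0,"y": 15,"z": 0,"spin": 0},{"gripper": 1,"x": 0,"y": 15,"z": 0,"spin": 0},{"gripper": 1,"x": 0,"y": 15,"z": 0,"spin": 0},{"gripper": 1,"x": 0,"y": 15,"z": 0,"spin": 0},{"gripper": 1,"x": 0,"y": 12,"z": 0,"spin": 0},{"gripper": 1,"x": 0,"y": 4,"z": 0,"spin": 0}]'

```text
time: 4.2
eef_pos: [0.5329, -0.0838, 0.1347]
tcp_rot: [0.998, -0.056, -0.0, -0.006]
contact_force: [0.6, 29.0, 5.2]
opening: 0.132
finger_force: 45.1
```

Emit:
step_arm --commands '[{"gripper": 0,"x": 0,"y": -3,"z": 0,"spin": 0},{"gripper": 0,"x": 0,"y": 0,"z": 0,"spin": 0},{"gripper": 0,"x": 0,"y": 0,"z": 0,"spin": 0},{"gripper": 0,"x": 0,"y": 0,"z": -40,"spin": 0},{"gripper": 0,"x": 0,"y": 0,"z": -40,"spin": 0},{"gripper": 0,"x": 0,"y": 0,"z": -30,"spin": 0},{"gripper": 0,"x": 18,"y": 35,"z": 0,"spin": 0},{"gripper": 0,"x": 18,"y": 35,"z": 0,"spin": 0},{"gripper": 0,"x": 18,"y": 35,"z": 0,"spin": 0},{"gripper": 0,"x": 17,"y": 36,"z": 0,"spin": 0}]'

```text
time: 5.2
eef_pos: [0.5894, -0.2346, 0.2452]
tcp_rot: [0.999, -0.054, 0.001, 0.001]
contact_force: [1.1, -0.1, -0.1]
opening: 0.502
finger_force: 0.0
```

Emit:
step_arm --commands '[{"gripper": 0,"x": 0,"y": 0,"z": 0,"spin": -8.2},{"gripper": 0,"x": 0,"y": 0,"z": 0,"spin": -8.2},{"gripper": 0,"x": 0,"y": 0,"z": 0,"spin": -8.2},{"gripper": 0,"x": 0,"y": 0,"z": 0,"spin": -8.2},{"gripper": 0,"x": 0,"y": 0,"z": 0,"spin": -8.2},{"gripper": 0,"x": 0,"y": 0,"z": 0,"spin": -8.2},{"gripper": 0,"x": 0,"y": 0,"z": 0,"spin": -8.2},{"gripper": 0,"x": 0,"y": 0,"z": 0,"spin": -8.2},{"gripper": 0,"x": 0,"y": 0,"z": 0,"spin": -8.2},{"gripper": 0,"x": 0,"y": 0,"z": 0,"spin": -8.2}]'

```text
time: 6.2
eef_pos: [0.5889, -0.2333, 0.2449]
tcp_rot: [0.787, 0.617, -0.0, 0.001]
contact_force: [0.2, -0.6, 0.1]
opening: 0.5
finger_force: 0.0
```

```bash
cat > look.py <<'E'
from h import *
from plant import *
import sys
s=get_state();c=read_camera("wrist");P=cloud(c,s)
cv2.imwrite("pics/%s.png"%sys.argv[1],c["color"][:,:,::-1])
u,v=float(sys.argv[2]),float(sys.argv[3])
near=np.hypot(P[...,0]*1000-u,P[...,1]*1000-v)<70
col=c["color"].astype(int);grey=(col.max(-1)-col.min(-1))<40
q=near&(P[...,2]>.05)&(P[...,2]<.066)&grey;b=near&(P[...,2]>.086)&(P[...,2]<.1)
print("case",rect(P[q]),"bar",rect(P[b]));bc=rect(P[b])
print(go(s,[*bc[0],150],float(sys.argv[4])),s["opening"])
t=read_camera("top");T=cloud(t)
near=np.hypot(T[...,0]*1000-u,T[...,1]*1000-v)<70
b=near&(T[...,2]>.086)&(T[...,2]<.1)
if b.sum()>10: print("top bar",rect(T[b]))
E
python3 look.py w3 588 -231 18.5
```

```text
case (array([ 591.4, -230. ]), array([75.6, 47.7]), 19.0) bar (array([ 591.3, -230. ]), array([43.9, 18. ]), -71.0)
('shift(tool)', array([ 4. ,  1.4, 94.9]), 'spin', np.float64(-32.3), 'tcp', array([ 588.9, -233.3,  244.9]), 'yaw', np.float64(-13.8), 'tilt', array([ 0.002, -0.002])) 0.5004557911293716
```

Emit:
step_arm --commands '[{"gripper": 0,"x": 0,"y": 0,"z": 0,"spin": -8.1},{"gripper": 0,"x": 0,"y": 0,"z": 0,"spin": -8.1},{"gripper": 0,"x": 0,"y": 0,"z": 0,"spin": -8.1},{"gripper": 0,"x": 0,"y": 0,"z": 0,"spin": -8},{"gripper": 0,"x": 2,"y": 2,"z": 0,"spin": 0},{"gripper": 0,"x": 0,"y": 0,"z": 40,"spin": 0},{"gripper": 0,"x": 0,"y": 0,"z": 40,"spin": 0},{"gripper": 0,"x": 0,"y": 0,"z": 40,"spin": 0},{"gripper": 0,"x": 0,"y": 0,"z": 25,"spin": 0},{"gripper": 0,"x": 0,"y": 0,"z": 18,"spin": 0}]'

```text
time: 7.3
eef_pos: [0.5888, -0.2291, 0.0785]
tcp_rot: [0.589, 0.808, -0.0, -0.001]
contact_force: [-0.7, 0.4, 0.9]
opening: 0.498
finger_force: 0.0
```

Emit:
step_arm --commands '[{"gripper": 1,"x": 0,"y": 0,"z": 0,"spin": 0},{"gripper": 1,"x": 0,"y": 0,"z": 0,"spin": 0},{"gripper": 1,"x": 0,"y": 0,"z": 0,"spin": 0},{"gripper": 1,"x": 0,"y": 0,"z": 0,"spin": 0},{"gripper": 1,"x": 0,"y": 0,"z": -30,"spin": 0},{"gripper": 1,"x": 0,"y": 0,"z": -40,"spin": 0},{"gripper": 1,"x": 0,"y": 0,"z": -40,"spin": 0},{"gripper": 1,"x": 0,"y": 0,"z": -40,"spin": 0},{"gripper": 1,"x": 0,"y": 0,"z": 0,"spin": 0},{"gripper": 1,"x": 0,"y": 0,"z": 0,"spin": 0}]' --force 60

```text
time: 8.3
eef_pos: [0.5897, -0.2295, 0.2315]
tcp_rot: [0.587, 0.81, 0.0, 0.001]
contact_force: [-0.1, 0.8, -7.6]
opening: 0.194
finger_force: 62.0
```

Run:
```python
from h import *
from plant import *
s=get_state();print(go(s,[*tow(47,-32),232],-6.2),s["opening"],s["contact_force"],s["finger_force"])
c=read_camera("top");P=cloud(c);Q=toch(P)
# lid handle, knob
for n,a in [("handle",(-45,20,-235,-185,138,150)),("knob",(15,60,-185,-150,150,165)),("hook",(-25,25,-130,-80,124,140))]:
    q=(Q[...,0]>a[0])&(Q[...,0]<a[1])&(Q[...,1]>a[2])&(Q[...,1]<a[3])&(Q[...,2]>a[4])&(Q[...,2]<a[5]);print(n,q.sum(),Q[q].mean(0))
# well: divider tops and floor
q=(abs(Q[...,0])<110)&(abs(Q[...,1])<75)
w=q&(Q[...,2]<95);print("well",rect(Q[w]/1000));d=q&(Q[...,2]>50)&(Q[...,2]<60);print("div",d.sum(),np.percentile(Q[d],[2,50,98],axis=0).round())
cv2.imwrite("pics/top2.png",cv2.resize(c["color"][140:320,200:450,::-1],None,fx=3.2,fy=3.2,interpolation=cv2.INTER_CUBIC))
c=read_camera("wrist");cv2.imwrite("pics/w4.png",c["color"][:,:,::-1])
```

```text
('shift(tool)', array([286.2, 110.2,  -0.7]), 'spin', np.float64(24.3), 'tcp', array([ 589.7, -229.5,  231.5]), 'yaw', np.float64(18.1), 'tilt', array([ 0.001, -0.001])) 0.1940764640041183 [-0.06697929  0.80829076 -7.62418978] 62.01686241896823
handle 61 [  -8.42297495 -199.99301009  143.07138073]
knob 16 [  36.1410741  -165.9781576   156.64458011]
hook 29 [   0.26790304 -101.41857722  131.50650062]
well (array([-8.6, -6. ]), array([202.9, 137.6]), 0.0)
div 126 [[-87. -53.  51.]
 [  1.   0.  55.]
 [ 92.  62.  60.]]
```

View pics/top2.png

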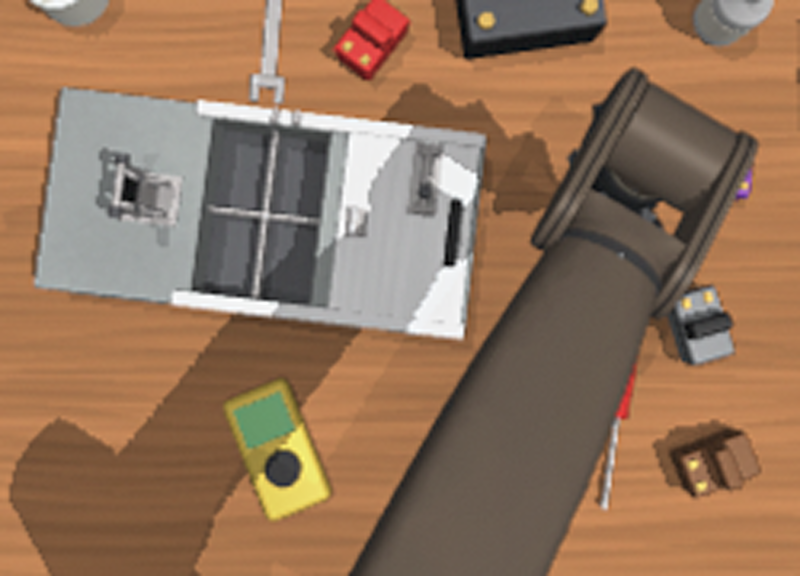

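Emit:
step_arm --commands '[{"gripper": 1,"x": 0,"y": 0,"z": -20,"spin": 8.1},{"gripper": 1,"x": 0,"y": 0,"z": -20,"spin": 8.1},{"gripper": 1,"x": 0,"y": 0,"z": 0,"spin": 8.1},{"gripper": 1,"x": 45,"y": -3,"z": 0,"spin": 0},{"gripper": 1,"x": 45,"y": -3,"z": 0,"spin": 0},{"gripper": 1,"x": 45,"y": -3,"z": 0,"spin": 0},{"gripper": 1,"x": 45,"y": -3,"z": 0,"spin": 0},{"gripper": 1,"x": 45,"y": -3,"z": 0,"spin": 0},{"gripper": 1,"x": 45,"y": -2,"z": 0,"spin": 0},{"gripper": 1,"x": 36,"y": 0,"z": 0,"spin": 0}]'

```text
time: 9.4
eef_pos: [0.6038, 0.0792, 0.267]
tcp_rot: [0.744, 0.668, -0.002, -0.003]
contact_force: [1.4, 0.4, -6.2]
opening: 0.195
finger_force: 61.9
```

Emit:
step_arm --commands '[{"gripper": 1,"x": 0,"y": 0,"z": 20,"spin": 0},{"gripper": 1,"x": 0,"y": 0,"z": 20,"spin": 0},{"gripper": 1,"x": 0,"y": 0,"z": 15,"spin": 0},{"gripper": 1,"x": 0,"y": 0,"z": 0,"spin": 0},{"gripper": 1,"x": 0,"y": 0,"z": 0,"spin": 0},{"gripper": 1,"x": 0,"y": 0,"z": 0,"spin": 0},{"gripper": 1,"x": 0,"y": 0,"z": 0,"spin": 0},{"gripper": 1,"x": 0,"y": 0,"z": 0,"spin": 0},{"gripper": 1,"x": 0,"y": 0,"z": 0,"spin": 0},{"gripper": 1,"x": 0,"y": 0,"z": 0,"spin": 0}]'

```text
time: 10.4
eef_pos: [0.6058, 0.0764, 0.2167]
tcp_rot: [0.744, 0.668, 0.0, 0.0]
contact_force: [0.8, 0.4, -5.7]
opening: 0.198
finger_force: 61.9
```

Run:
```python
from h import *
from plant import *
s=get_state();print(go(s,[*tow(47,-32),200],-6.2),s["opening"],s["contact_force"],s["finger_force"],toch(s["eef_pos"]).round(1))
c=read_camera("wrist");cv2.imwrite("pics/w5.png",c["color"][:,:,::-1])
Q=toch(cloud(c,s));zb=s["eef_pos"][2]*1000-78.5
print("pack bottom",zb)
for n,lo,hi in [("case top",zb+53,zb+64),("rails",115,124)]:
    q=(Q[...,2]>lo)&(Q[...,2]<hi)&(abs(Q[...,0])<120)
    if n!="rails": q&=np.hypot(Q[...,0]-47,Q[...,1]+32)<60
    print(n,q.sum(),np.percentile(Q[q],[1,50,99],axis=0).round(1).tolist(),rect(Q[q]/1000))
```

```text
('shift(tool)', array([ 0.3, -0.4, 16.7]), 'spin', np.float64(0.0), 'tcp', array([605.8,  76.4, 216.7]), 'yaw', np.float64(-6.2), 'tilt', array([0.001, 0.   ])) 0.19750055633397046 [ 0.75048004  0.38663991 -5.6902981 ] 61.91043509636074 [ 47.4 -32.3 216.7]
pack bottom 138.2204706664618
case top 7143 [[10.7, -49.9, 191.8], [48.3, -20.8, 195.9], [84.8, -10.2, 200.3]] (array([ 47.8, -32. ]), array([76.4, 44.6]), -0.2)
rails 12143 [[-104.1, -154.1, 115.2], [-91.2, 8.7, 119.3], [107.5, 78.0, 121.0]] (array([  1.5, -40.7]), array([239.9, 213.4]), -89.9)
```

View pics/w5.png

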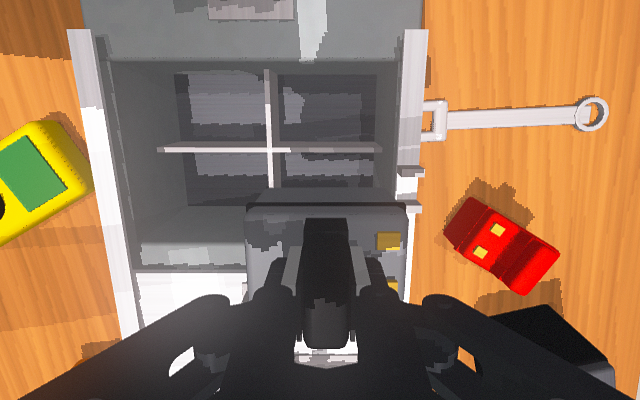

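The pack hangs square over the right-hand near bay (pack at (327,265), divider cross at (270,150)), so I lower it.

Emit:
step_arm --commands '[{"gripper": 1,"x": 1.5,"y": 0,"z": 20,"spin": 0},{"gripper": 1,"x": 0,"y": 0,"z": 20,"spin": 0},{"gripper": 1,"x": 0,"y": 0,"z": 15,"spin": 0},{"gripper": 1,"x": 0,"y": 0,"z": 15,"spin": 0},{"gripper": 1,"x": 0,"y": 0,"z": 15,"spin": 0},{"gripper": 1,"x": 0,"y": 0,"z": 15,"spin": 0},{"gripper": 1,"x": 0,"y": 0,"z": 12,"spin": 0},{"gripper": 1,"x": 0,"y": 0,"z": 8,"spin": 0},{"gripper": 1,"x": 0,"y": 0,"z": 5,"spin": 0},{"gripper": 1,"x": 0,"y": 0,"z": 0,"spin": 0}]'

```text
time: 11.45
eef_pos: [0.6056, 0.078, 0.0906]
tcp_rot: [0.744, 0.668, -0.0, -0.0]
contact_force: [-0.2, 0.7, -6.1]
opening: 0.195
finger_force: 61.8
```

Emit:
step_arm --commands '[{"gripper": 1,"x": 0,"y": 0,"z": 4,"spin": 0},{"gripper": 1,"x": 0,"y": 0,"z": 2.5,"spin": 0},{"gripper": 1,"x": 0,"y": 0,"z": 0,"spin": 0},{"gripper": 0.2,"x": 0,"y": 0,"z": 0,"spin": 0},{"gripper": 0.2,"x": 0,"y": 0,"z": 0,"spin": 0},{"gripper": 0.2,"x": 0,"y": 0,"z": 0,"spin": 0},{"gripper": 0.2,"x": 0,"y": 0,"z": -20,"spin": 0},{"gripper": 0.2,"x": 0,"y": 0,"z": -35,"spin": 0},{"gripper": 0.2,"x": 0,"y": 0,"z": -45,"spin": 0},{"gripper": 0.2,"x": 0,"y": 0,"z": -45,"spin": 0}]'

```text
time: 12.45
eef_pos: [0.6063, 0.0781, 0.2322]
tcp_rot: [0.744, 0.668, 0.001, 0.001]
contact_force: [0.8, 0.7, 0.5]
opening: 0.402
finger_force: 0.0
```

Run:
```python
from h import *
from plant import *
s=get_state();print(go(s,[447,-357.5,232],17),s["opening"],s["contact_force"])
c=read_camera("wrist")
Q=toch(cloud(c,s))
for n,a in [("bar",(20,75,-65,0,92,108)),("case",(0,95,-65,0,58,75))]:
    q=(Q[...,0]>a[0])&(Q[...,0]<a[1])&(Q[...,1]>a[2])&(Q[...,1]<a[3])&(Q[...,2]>a[4])&(Q[...,2]<a[5]);print(n,q.sum(),np.percentile(Q[q],[2,50,98],axis=0).round(1).tolist(),rect(Q[q]/1000))
```

```text
('shift(tool)', array([-4.501e+02, -1.116e+02, -2.000e-01]), 'spin', np.float64(-23.2), 'tcp', array([606.3,  78.1, 232.2]), 'yaw', np.float64(-6.2), 'tilt', array([0.002, 0.   ])) 0.40242002239784624 [0.83517985 0.7291115  0.47032704]
bar 1997 [[23.0, -64.5, 93.3], [48.6, -43.5, 100.1], [71.5, -12.1, 104.8]] (array([ 47.5, -38. ]), array([54.9, 53.9]), -0.0)
case 4345 [[11.2, -61.0, 59.7], [58.8, -33.4, 66.2], [93.8, -9.3, 73.5]] (array([ 47.1, -30.7]), array([93.9, 61.4]), -0.0)
```

Emit:
step_arm --commands '[{"gripper": 0,"x": -45,"y": -11,"z": 0,"spin": 0},{"gripper": 0,"x": -45,"y": -11,"z": 0,"spin": 0},{"gripper": 0,"x": -45,"y": -11,"z": 0,"spin": 0},{"gripper": 0,"x": -45,"y": -11,"z": 0,"spin": 0},{"gripper": 0,"x": -45,"y": -11,"z": 0,"spin": 0},{"gripper": 0,"x": -45,"y": -11,"z": 0,"spin": 0},{"gripper": 0,"x": -45,"y": -11,"z": 0,"spin": 0},{"gripper": 0,"x": -45,"y": -11,"z": 0,"spin": 0},{"gripper": 0,"x": -45,"y": -12,"z": 0,"spin": 0},{"gripper": 0,"x": -45,"y": -12,"z": 0,"spin": 0}]'

```text
time: 13.5
eef_pos: [0.446, -0.3597, 0.2311]
tcp_rot: [0.744, 0.668, 0.0, 0.002]
contact_force: [2.0, 0.8, -0.5]
opening: 0.499
finger_force: 0.0
```

Emit:
step_arm --commands '[{"gripper": 0,"x": 0,"y": 0,"z": 0,"spin": -8},{"gripper": 0,"x": 0,"y": 0,"z": 0,"spin": -8},{"gripper": 0,"x": 0,"y": 0,"z": 0,"spin": -7.2},{"gripper": 0,"x": 0,"y": 0,"z": 0,"spin": 0},{"gripper": 0,"x": 0,"y": 0,"z": 0,"spin": 0},{"gripper": 0,"x": 0,"y": 0,"z": 0,"spin": 0},{"gripper": 0,"x": 0,"y": 0,"z": 0,"spin": 0},{"gripper": 0,"x": 0,"y": 0,"z": 0,"spin": 0},{"gripper": 0,"x": 0,"y": 0,"z": 0,"spin": 0},{"gripper": 0,"x": 0,"y": 0,"z": 0,"spin": 0}]'

```text
time: 14.5
eef_pos: [0.4463, -0.3574, 0.2298]
tcp_rot: [0.595, 0.804, -0.0, 0.0]
contact_force: [0.1, -0.3, 1.4]
opening: 0.501
finger_force: 0.0
```

```bash
python3 look.py w6 447 -357.5 17
```

```text
case (array([ 449.8, -357.2]), array([75.6, 48. ]), 17.0) bar (array([ 449.4, -357. ]), array([43.4, 17.6]), -72.6)
('shift(tool)', array([-0.5,  3.1, 79.8]), 'spin', np.float64(0.0), 'tcp', array([ 446.3, -357.4,  229.8]), 'yaw', np.float64(17.0), 'tilt', array([ 0., -0.])) 0.5010651479542921
top bar (array([ 447.1, -357.9]), array([43.3, 18.5]), -73.0)
```

View pics/w6.png

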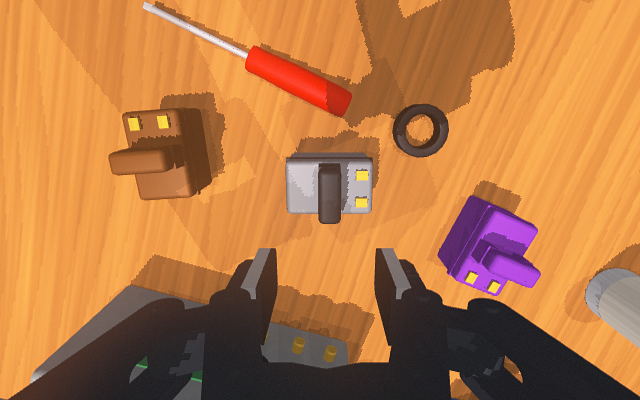

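Emit:
step_arm --commands '[{"gripper": 0,"x": 0,"y": 1.5,"z": 40,"spin": 0},{"gripper": 0,"x": 0,"y": 0,"z": 40,"spin": 0},{"gripper": 0,"x": 0,"y": 0,"z": 35,"spin": 0},{"gripper": 0,"x": 0,"y": 0,"z": 20,"spin": 0},{"gripper": 0,"x": 0,"y": 0,"z": 16,"spin": 0},{"gripper": 0,"x": 0,"y": 0,"z": 0,"spin": 0},{"gripper": 1,"x": 0,"y": 0,"z": 0,"spin": 0},{"gripper": 1,"x": 0,"y": 0,"z": 0,"spin": 0},{"gripper": 1,"x": 0,"y": 0,"z": 0,"spin": 0},{"gripper": 1,"x": 0,"y": 0,"z": 0,"spin": 0}]'

```text
time: 15.6
eef_pos: [0.4488, -0.358, 0.0806]
tcp_rot: [0.595, 0.804, -0.0, 0.002]
contact_force: [2.0, 0.4, 1.7]
opening: 0.204
finger_force: 62.9
```

Emit:
step_arm --commands '[{"gripper": 1,"x": 0,"y": 0,"z": -30,"spin": 0},{"gripper": 1,"x": 0,"y": 0,"z": -40,"spin": 0},{"gripper": 1,"x": 0,"y": 0,"z": -40,"spin": 0},{"gripper": 1,"x": 0,"y": 0,"z": -40,"spin": 0},{"gripper": 1,"x": 0,"y": 0,"z": -40,"spin": 0},{"gripper": 1,"x": 0,"y": 0,"z": 0,"spin": 7.7},{"gripper": 1,"x": 0,"y": 0,"z": 0,"spin": 7.7},{"gripper": 1,"x": 0,"y": 0,"z": 0,"spin": 7.8},{"gripper": 1,"x": 0,"y": 0,"z": 0,"spin": 0},{"gripper": 1,"x": 0,"y": 0,"z": 0,"spin": 0}]'

```text
time: 16.6
eef_pos: [0.4471, -0.3564, 0.2675]
tcp_rot: [0.743, 0.669, -0.0, -0.001]
contact_force: [-0.3, 0.1, -6.8]
opening: 0.202
finger_force: 61.8
```

Run:
```python
from h import *
from plant import *
s=get_state();print(go(s,[*tow(-47,-30.5),217],-6.2),s["opening"],s["contact_force"],s["finger_force"])
```

```text
('shift(tool)', array([449.1,  18.4,  51.2]), 'spin', np.float64(0.2), 'tcp', array([ 447.1, -356.4,  267.5]), 'yaw', np.float64(-6.0), 'tilt', array([-0.002,  0.002])) 0.20197276519704274 [-0.27479293  0.1309482  -6.83062466] 61.815505027770996
```

Emit:
step_arm --commands '[{"gripper": 1,"x": 45,"y": 2,"z": 0,"spin": 0.2},{"gripper": 1,"x": 45,"y": 2,"z": 0,"spin": 0},{"gripper": 1,"x": 45,"y": 2,"z": 0,"spin": 0},{"gripper": 1,"x": 45,"y": 2,"z": 0,"spin": 0},{"gripper": 1,"x": 45,"y": 2,"z": 0,"spin": 0},{"gripper": 1,"x": 45,"y": 2,"z": 0,"spin": 0},{"gripper": 1,"x": 45,"y": 2,"z": 0,"spin": 0},{"gripper": 1,"x": 45,"y": 2,"z": 0,"spin": 0},{"gripper": 1,"x": 45,"y": 2,"z": 0,"spin": 0},{"gripper": 1,"x": 44,"y": 0,"z": 0,"spin": 0}]'

```text
time: 17.6
eef_pos: [0.5149, 0.0892, 0.2685]
tcp_rot: [0.744, 0.668, -0.0, -0.0]
contact_force: [0.3, -0.1, -4.0]
opening: 0.2
finger_force: 61.7
```

Emit:
step_arm --commands '[{"gripper": 1,"x": 0,"y": 0,"z": 20,"spin": 0},{"gripper": 1,"x": 0,"y": 0,"z": 20,"spin": 0},{"gripper": 1,"x": 0,"y": 0,"z": 15,"spin": 0},{"gripper": 1,"x": 0,"y": 0,"z": 0,"spin": 0},{"gripper": 1,"x": 0,"y": 0,"z": 0,"spin": 0},{"gripper": 1,"x": 0,"y": 0,"z": 0,"spin": 0},{"gripper": 1,"x": 0,"y": 0,"z": 0,"spin": 0},{"gripper": 1,"x": 0,"y": 0,"z": 0,"spin": 0},{"gripper": 1,"x": 0,"y": 0,"z": 0,"spin": 0},{"gripper": 1,"x": 0,"y": 0,"z": 0,"spin": 0}]'

```text
time: 18.6
eef_pos: [0.5152, 0.0872, 0.2141]
tcp_rot: [0.745, 0.667, 0.0, 0.0]
contact_force: [-0.5, 0.5, -5.4]
opening: 0.198
finger_force: 61.7
```

Run:
```python
from h import *
from plant import *
s=get_state();print(go(s,[*tow(-47,-30.5),200],-6.2),s["opening"],s["contact_force"],s["finger_force"],toch(s["eef_pos"]).round(1))
c=read_camera("wrist");cv2.imwrite("pics/w7.png",c["color"][:,:,::-1])
Q=toch(cloud(c,s));zb=s["eef_pos"][2]*1000-79.5
print("pack bottom",zb)
for n,lo,hi in [("case top",zb+53,zb+64),("rails",115,124)]:
    q=(Q[...,2]>lo)&(Q[...,2]<hi)&(abs(Q[...,0])<120)
    if n!="rails": q&=np.hypot(Q[...,0]+47,Q[...,1]+32)<60
    print(n,q.sum(),np.percentile(Q[q],[1,50,99],axis=0).round(1).tolist(),rect(Q[q]/1000))
```

```text
('shift(tool)', array([ 0.9, -3.2, 14.1]), 'spin', np.float64(-0.2), 'tcp', array([515.2,  87.2, 214.1]), 'yaw', np.float64(-6.4), 'tilt', array([ 0., -0.])) 0.19771180172787114 [-0.46632378  0.53890418 -5.42489526] 61.72513961791992 [-43.8 -31.4 214.1]
pack bottom 134.56400825873914
case top 7739 [[-80.5, -47.7, 188.5], [-43.3, -18.3, 193.7], [-6.5, -7.0, 197.6]] (array([-43.5, -29.8]), array([76.4, 46.4]), 0.0)
rails 12246 [[-103.9, -124.9, 115.5], [94.2, 10.0, 119.2], [107.6, 78.1, 121.2]] (array([  2. , -43.2]), array([245.3, 213.8]), 90.0)
```

Emit:
step_arm --commands '[{"gripper": 1,"x": 0,"y": -1.5,"z": 20,"spin": 0},{"gripper": 1,"x": 0,"y": 0,"z": 20,"spin": 0},{"gripper": 1,"x": 0,"y": 0,"z": 20,"spin": 0},{"gripper": 1,"x": 0,"y": 0,"z": 20,"spin": 0},{"gripper": 1,"x": 0,"y": 0,"z": 15,"spin": 0},{"gripper": 1,"x": 0,"y": 0,"z": 15,"spin": 0},{"gripper": 1,"x": 0,"y": 0,"z": 8,"spin": 0},{"gripper": 1,"x": 0,"y": 0,"z": 6,"spin": 0},{"gripper": 1,"x": 0,"y": 0,"z": 4,"spin": 0},{"gripper": 1,"x": 0,"y": 0,"z": 0,"spin": 0}]'

```text
time: 19.65
eef_pos: [0.5146, 0.0875, 0.0867]
tcp_rot: [0.745, 0.667, 0.001, 0.001]
contact_force: [-0.1, 0.6, -4.2]
opening: 0.2
finger_force: 61.9
```

Emit:
step_arm --commands '[{"gripper": 1,"x": 0,"y": 0,"z": 1.5,"spin": 0},{"gripper": 1,"x": 0,"y": 0,"z": 0,"spin": 0},{"gripper": 0.2,"x": 0,"y": 0,"z": 0,"spin": 0},{"gripper": 0.2,"x": 0,"y": 0,"z": 0,"spin": 0},{"gripper": 0.2,"x": 0,"y": 0,"z": 0,"spin": 0},{"gripper": 0.2,"x": 0,"y": 0,"z": -20,"spin": 0},{"gripper": 0.2,"x": 0,"y": 0,"z": -35,"spin": 0},{"gripper": 0.2,"x": 0,"y": 0,"z": -45,"spin": 0},{"gripper": 0.2,"x": 0,"y": 0,"z": -45,"spin": 0},{"gripper": 0.2,"x": 0,"y": 0,"z": 0,"spin": 0}]'

```text
time: 20.65
eef_pos: [0.5174, 0.0874, 0.2371]
tcp_rot: [0.745, 0.667, 0.005, 0.005]
contact_force: [-0.1, 0.1, 0.7]
opening: 0.398
finger_force: 0.0
```

Run:
```python
from h import *
from plant import *
s=get_state();print(go(s,[*tow(-8,-199.5),232],-96.2),s["opening"],s["contact_force"],toch(s["eef_pos"]))
c=read_camera("wrist");cv2.imwrite("pics/w8.png",c["color"][:,:,::-1])
Q=toch(cloud(c,s))
for n,sg in [("A",1),("B",-1)]:
    q=(abs(Q[...,0]*sg-47)<30)&(abs(Q[...,1]+32)<28)&(Q[...,2]>92)&(Q[...,2]<103);print(n,q.sum(),np.percentile(Q[q],[2,50,98],axis=0).round(1).tolist())
```

```text
('shift(tool)', array([-168.4,   34.1,    5.4]), 'spin', np.float64(89.8), 'tcp', array([517.4,  87.4, 237.1]), 'yaw', np.float64(-6.4), 'tilt', array([ 0.014, -0.   ])) 0.39809305682036655 [-0.14622271  0.12519648  0.730729  ] [-41.73523732 -30.97775356 237.14866462]
A 1281 [[39.8, -52.8, 92.9], [47.1, -31.1, 99.8], [56.4, -11.6, 101.4]]
B 1231 [[-52.4, -50.4, 95.8], [-43.8, -28.9, 99.8], [-35.2, -9.0, 101.6]]
```

View pics/w8.png

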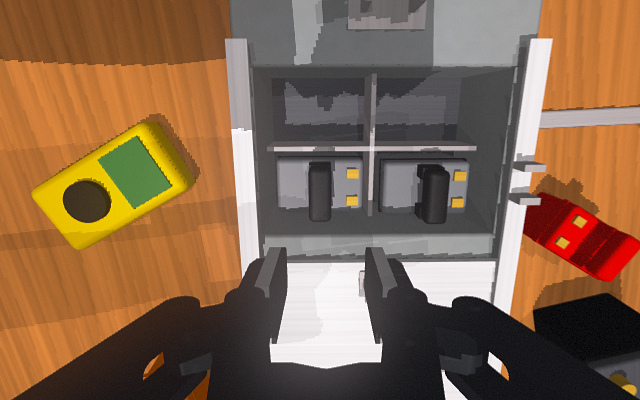

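Both packs are down: bar tops at 100 mm, packs in their bays at (318,190) and (432,190). Now back to the lid handle.

Emit:
step_arm --commands '[{"gripper": 0,"x": -42,"y": 8.4,"z": 0,"spin": 0},{"gripper": 0,"x": -42,"y": 8.4,"z": 0,"spin": 0},{"gripper": 0,"x": -42,"y": 8.4,"z": 0,"spin": 0},{"gripper": 0,"x": -42,"y": 8.4,"z": 0,"spin": 0},{"gripper": 0,"x": 0,"y": 0,"z": 0,"spin": 8.2},{"gripper": 0,"x": 0,"y": 0,"z": 0,"spin": 8.2},{"gripper": 0,"x": 0,"y": 0,"z": 0,"spin": 8.2},{"gripper": 0,"x": 0,"y": 0,"z": 0,"spin": 8.2},{"gripper": 0,"x": 0,"y": 0,"z": 0,"spin": 8.2},{"gripper": 0,"x": 0,"y": 0,"z": 0,"spin": 8.2}]'

```text
time: 21.7
eef_pos: [0.5272, -0.0829, 0.2267]
tcp_rot: [0.956, 0.293, -0.002, -0.001]
contact_force: [-0.1, -0.3, 0.9]
opening: 0.5
finger_force: 0.0
```

Emit:
step_arm --commands '[{"gripper": 0,"x": 0,"y": 0,"z": 0,"spin": 8.2},{"gripper": 0,"x": 0,"y": 0,"z": 0,"spin": 8.2},{"gripper": 0,"x": 0,"y": 0,"z": 0,"spin": 8.2},{"gripper": 0,"x": 0,"y": 0,"z": 0,"spin": 8.2},{"gripper": 0,"x": 0,"y": 0,"z": 0,"spin": 7.8},{"gripper": 0,"x": 0,"y": 0,"z": 0,"spin": 0},{"gripper": 0,"x": 0,"y": 0,"z": 0,"spin": 0},{"gripper": 0,"x": 0,"y": 0,"z": 0,"spin": 0},{"gripper": 0,"x": 0,"y": 0,"z": 0,"spin": 0},{"gripper": 0,"x": 0,"y": 0,"z": 0,"spin": 0}]'

```text
time: 22.7
eef_pos: [0.5284, -0.0832, 0.2292]
tcp_rot: [0.999, -0.053, -0.0, -0.0]
contact_force: [-0.3, 0.3, -0.2]
opening: 0.498
finger_force: 0.0
```

Run:
```python
from h import *
from plant import *
s=get_state();print(go(s,[*tow(-8,-199.5),133],-96.2),s["opening"],s["contact_force"],toch(s["eef_pos"]))
```

```text
('shift(tool)', array([ 4.3,  0.1, 96.2]), 'spin', np.float64(0.1), 'tcp', array([528.4, -83.2, 229.2]), 'yaw', np.float64(-96.1), 'tilt', array([-0.,  0.])) 0.49776031569104195 [-0.30646589  0.34099916 -0.24159076] [ -12.29708112 -199.41326884  229.23843582]
```

Emit:
step_arm --commands '[{"gripper": 0,"x": 4,"y": 0,"z": 35,"spin": 0},{"gripper": 0,"x": 0,"y": 0,"z": 35,"spin": 0},{"gripper": 0,"x": 0,"y": 0,"z": 25,"spin": 0},{"gripper": 1,"x": 0,"y": 0,"z": 0,"spin": 0},{"gripper": 1,"x": 0,"y": 0,"z": 0,"spin": 0},{"gripper": 1,"x": 0,"y": 0,"z": 0,"spin": 0},{"gripper": 1,"x": 0,"y": 0,"z": 0,"spin": 0},{"gripper": 1,"x": 0,"y": -10,"z": 0,"spin": 0},{"gripper": 1,"x": 0,"y": -15,"z": 0,"spin": 0},{"gripper": 1,"x": 0,"y": -15,"z": 0,"spin": 0}]'

```text
time: 23.7
eef_pos: [0.5372, -0.0434, 0.1353]
tcp_rot: [0.999, -0.054, 0.001, 0.001]
contact_force: [-0.7, -2.8, -1.0]
opening: 0.126
finger_force: 62.3
```

Emit:
step_arm --commands '[{"gripper": 1,"x": 0,"y": -15,"z": 0,"spin": 0},{"gripper": 1,"x": 0,"y": -15,"z": 0,"spin": 0},{"gripper": 1,"x": 0,"y": -15,"z": 0,"spin": 0},{"gripper": 1,"x": 0,"y": -15,"z": 0,"spin": 0},{"gripper": 1,"x": 0,"y": -15,"z": 0,"spin": 0},{"gripper": 1,"x": 0,"y": -12,"z": 0,"spin": 0},{"gripper": 1,"x": 0,"y": -10,"z": 0,"spin": 0},{"gripper": 1,"x": 0,"y": -8,"z": 0,"spin": 0},{"gripper": 1,"x": 0,"y": -5,"z": 0,"spin": 0},{"gripper": 1,"x": 0,"y": 0,"z": 0,"spin": 0}]'

```text
time: 24.7
eef_pos: [0.5491, 0.0657, 0.1353]
tcp_rot: [0.999, -0.053, 0.001, 0.001]
contact_force: [-1.4, -4.9, 6.1]
opening: 0.127
finger_force: 63.3
```

Run:
```python
from h import *
from plant import *
s=get_state();print(s["opening"],s["contact_force"],toch(s["eef_pos"]),(CR.T@s["contact_force"][:2]))
```

```text
0.12720258304437715 [-1.40209758 -4.8986977   6.13563722] [ -7.7971341  -49.15249264 135.2793593 ] [-0.86484046 -5.02147068]
```

Emit:
step_arm --commands '[{"gripper": 1,"x": 0,"y": -2,"z": 0,"spin": 0},{"gripper": 1,"x": 0,"y": -1,"z": 0,"spin": 0},{"gripper": 1,"x": 0,"y": 0,"z": 0,"spin": 0},{"gripper": 1,"x": 0,"y": 0,"z": 0,"spin": 0},{"gripper": 1,"x": 0,"y": 0,"z": 0,"spin": 0},{"gripper": 1,"x": 0,"y": 0,"z": 0,"spin": 0},{"gripper": 1,"x": 0,"y": 0,"z": 0,"spin": 0},{"gripper": 1,"x": 0,"y": 0,"z": 0,"spin": 0},{"gripper": 1,"x": 0,"y": 0,"z": 0,"spin": 0},{"gripper": 1,"x": 0,"y": 0,"z": 0,"spin": 0}]'

```text
time: 25.7
eef_pos: [0.5491, 0.0658, 0.1352]
tcp_rot: [0.999, -0.053, -0.0, 0.003]
contact_force: [-4.2, -12.8, 6.0]
opening: 0.12
finger_force: 63.5
```

Emit:
step_arm --commands '[{"gripper": 0,"x": 0,"y": 3,"z": 0,"spin": 0},{"gripper": 0,"x": 0,"y": 0,"z": 0,"spin": 0},{"gripper": 0,"x": 0,"y": 0,"z": 0,"spin": 0},{"gripper": 0,"x": 0,"y": 0,"z": -45,"spin": 0},{"gripper": 0,"x": 0,"y": 0,"z": -45,"spin": 0},{"gripper": 0,"x": 0,"y": 0,"z": -45,"spin": 0},{"gripper": 0,"x": 0,"y": 0,"z": -45,"spin": 0},{"gripper": 0,"x": -10,"y": -40,"z": -25,"spin": 0},{"gripper": 0,"x": -10,"y": -40,"z": 0,"spin": 0},{"gripper": 0,"x": -10,"y": -40,"z": 0,"spin": 0}]'

```text
time: 26.7
eef_pos: [0.5316, 0.1901, 0.3409]
tcp_rot: [0.999, -0.054, 0.001, -0.001]
contact_force: [-0.3, 0.2, -0.7]
opening: 0.503
finger_force: 0.0
```

Run:
```python
from h import *
from plant import *
s=get_state();print(toch(s["eef_pos"]).round(1),s["opening"])
for n in ["wrist","scene","top"]:
    c=read_camera(n);Q=toch(cloud(c,s))
    im=c["color"][:,:,::-1]
    if n=="wrist":cv2.imwrite("pics/w9.png",im)
    if n=="scene":cv2.imwrite("pics/s9.png",cv2.resize(im[100:260,260:460],None,fx=4,fy=3.75,interpolation=cv2.INTER_CUBIC))
    for z0,z1 in [(145,170),(170,190),(190,205),(205,220),(220,232),(232,240),(240,247),(247,256)]:
        q=(abs(Q[...,0])<45)&(Q[...,1]>50)&(Q[...,1]<160)&(Q[...,2]>z0)&(Q[...,2]<z1)
        if q.sum()>5: print(n,z0,z1,q.sum(),np.percentile(Q[q],[3,50,97],axis=0).round(0).astype(int).tolist())
    for nm,a in [("handle",(-45,45,-75,-30,138,150)),("hook",(-25,25,30,60,124,140)),("knob",(15,80,-35,0,150,165))]:
        q=(Q[...,0]>a[0])&(Q[...,0]<a[1])&(Q[...,1]>a[2])&(Q[...,1]<a[3])&(Q[...,2]>a[4])&(Q[...,2]<a[5])
        if q.sum()>5:print(n,nm,q.sum(),np.percentile(Q[q],[3,50,97],axis=0).round(1).tolist())
```

```text
[-38.7  72.6 340.9] 0.5029834465924816
wrist 145 170 385 [[-20, 110, 146], [5, 115, 157], [26, 122, 169]]
wrist 170 190 200 [[-19, 113, 170], [1, 115, 178], [25, 121, 189]]
wrist 190 205 223 [[-19, 114, 191], [3, 115, 198], [23, 121, 205]]
wrist 205 220 277 [[-19, 116, 205], [2, 117, 213], [24, 123, 220]]
wrist 220 232 306 [[-19, 118, 220], [2, 119, 228], [21, 121, 232]]
wrist 232 240 24 [[-18, 119, 232], [-4, 120, 233], [21, 121, 238]]
wrist 240 247 329 [[-25, 115, 243], [1, 119, 246], [29, 127, 247]]
wrist 247 256 1247 [[-27, 117, 247], [4, 122, 249], [31, 128, 252]]
wrist handle 1053 [[-29.8, -53.7, 139.2], [4.0, -47.4, 142.9], [34.6, -42.8, 144.5]]
wrist hook 336 [[-9.2, 44.5, 129.1], [2.8, 50.2, 131.3], [13.8, 55.9, 132.6]]
wrist knob 244 [[33.0, -20.3, 151.0], [39.2, -13.7, 157.0], [45.0, -8.3, 158.6]]
scene 145 170 73 [[-20, 109, 148], [11, 114, 157], [28, 120, 169]]
scene 170 190 59 [[-18, 112, 171], [11, 116, 180], [27, 121, 188]]
scene 190 205 55 [[-18, 112, 191], [12, 117, 198], [29, 122, 204]]
scene 205 220 53 [[-18, 115, 206], [10, 118, 214], [27, 122, 220]]
scene 220 232 44 [[-16, 116, 220], [4, 120, 228], [25, 124, 232]]
scene 232 240 9 [[-17, 118, 233], [26, 118, 237], [34, 125, 239]]
scene 240 247 53 [[-25, 114, 241], [4, 119, 244], [34, 128, 247]]
scene 247 256 27 [[-24, 116, 247], [16, 120, 249], [36, 126, 251]]
scene handle 69 [[-26.7, -55.6, 138.7], [6.2, -51.0, 142.1], [37.9, -44.4, 144.0]]
scene hook 30 [[-7.8, 42.8, 126.6], [6.1, 47.9, 129.7], [15.9, 54.9, 133.1]]
scene knob 23 [[35.4, -22.5, 150.0], [44.1, -16.3, 154.8], [48.8, -10.0, 157.3]]
top handle 77 [[-32.3, -55.8, 138.2], [-2.0, -50.5, 142.9], [30.6, -44.7, 147.4]]
top hook 27 [[-10.1, 42.7, 125.7], [0.0, 48.2, 131.0], [9.8, 54.2, 138.6]]
top knob 15 [[31.4, -22.2, 152.6], [35.3, -16.1, 156.3], [41.3, -12.2, 160.2]]
```

View pics/s9.png

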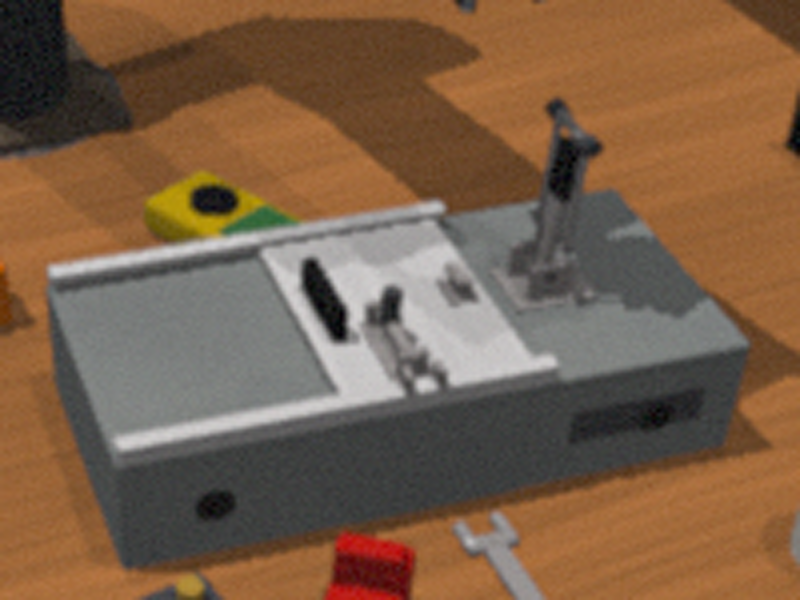

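View pics/w9.png

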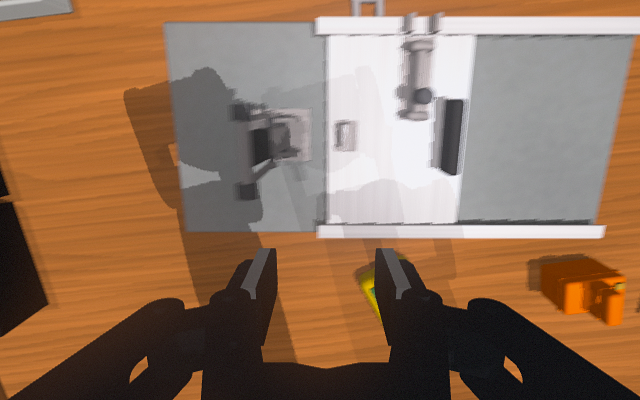

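The lid is shut: handle at y = -50, hook (343,136 in the wrist view) at y = 48, knob (421,95) drawn back. The loop stands upright, bar about z 245, y 120. I'll move to the loop's +y side and tip it over by its +x roller with closed fingers.

Emit:
step_arm --commands '[{"gripper": 1,"x": 35,"y": -30,"z": 0,"spin": 0},{"gripper": 1,"x": 34,"y": -30,"z": 0,"spin": 0},{"gripper": 1,"x": 0,"y": -28,"z": 0,"spin": 0},{"gripper": 1,"x": 0,"y": 0,"z": 0,"spin": 0},{"gripper": 1,"x": 0,"y": 0,"z": 0,"spin": 0},{"gripper": 1,"x": 0,"y": 0,"z": 30,"spin": 0},{"gripper": 1,"x": 0,"y": 0,"z": 35,"spin": 0},{"gripper": 1,"x": 0,"y": 0,"z": 35,"spin": 0},{"gripper": 1,"x": 0,"y": 0,"z": 0,"spin": 0},{"gripper": 1,"x": 0,"y": 0,"z": 0,"spin": 0}]'

```text
time: 27.85
eef_pos: [0.6094, 0.267, 0.2396]
tcp_rot: [0.999, -0.054, -0.0, 0.0]
contact_force: [0.1, 0.2, -0.1]
opening: -0.004
finger_force: 0.0
```

Emit:
step_arm --commands '[{"gripper": 1,"x": 0,"y": 8,"z": 0,"spin": 0},{"gripper": 1,"x": 0,"y": 8,"z": 0,"spin": 0},{"gripper": 1,"x": 0,"y": 8,"z": 0,"spin": 0},{"gripper": 1,"x": 0,"y": 8,"z": 1,"spin": 0},{"gripper": 1,"x": 0,"y": 8,"z": 2,"spin": 0},{"gripper": 1,"x": 0,"y": 8,"z": 3,"spin": 0},{"gripper": 1,"x": 0,"y": 8,"z": 4,"spin": 0},{"gripper": 1,"x": 0,"y": 8,"z": 4,"spin": 0},{"gripper": 1,"x": 0,"y": 8,"z": 5,"spin": 0},{"gripper": 1,"x": 0,"y": 8,"z": 5,"spin": 0}]'

```text
time: 28.85
eef_pos: [0.6009, 0.1879, 0.2147]
tcp_rot: [0.999, -0.054, -0.0, 0.0]
contact_force: [0.9, 0.5, -0.6]
opening: 0.002
finger_force: 0.0
```

```bash
cat > latch.py <<'E'
from h import *
from plant import *
import sys
s=get_state();print(toch(s["eef_pos"]).round(1),np.round(s["contact_force"],1))
for n in ["wrist","scene","top"]:
    c=read_camera(n);Q=toch(cloud(c,s));im=c["color"][:,:,::-1]
    if n=="wrist":cv2.imwrite(f"pics/{sys.argv[1]}w.png",im)
    if n=="scene":cv2.imwrite(f"pics/{sys.argv[1]}s.png",cv2.resize(im[100:260,260:460],None,fx=4,fy=3.75,interpolation=cv2.INTER_CUBIC))
    for z0,z1 in [(118,124),(124,135),(135,145),(145,170),(170,190),(190,210),(210,232),(232,240)]:
        q=(abs(Q[...,0])<34)&(Q[...,1]>-5)&(Q[...,1]<230)&(Q[...,2]>z0)&(Q[...,2]<z1)
        if q.sum()>5: print(n,z0,z1,q.sum(),np.percentile(Q[q],[3,50,97],axis=0).round(0).astype(int).tolist())
E
python3 latch.py l1
```

```text
[ 30.4  77.9 214.7] [ 0.9  0.5 -0.6]
wrist 118 124 257 [[-12, -5, 118], [20, 104, 121], [23, 129, 124]]
wrist 124 135 1332 [[-12, -4, 125], [10, 55, 131], [22, 127, 135]]
wrist 135 145 333 [[-15, 98, 135], [16, 109, 136], [20, 130, 144]]
wrist 145 170 1131 [[-6, 106, 147], [13, 113, 159], [26, 122, 169]]
wrist 170 190 710 [[-4, 93, 170], [13, 114, 177], [25, 121, 189]]
wrist 190 210 379 [[-20, 49, 191], [13, 78, 195], [32, 124, 210]]
wrist 210 232 1237 [[3, 46, 211], [29, 55, 220], [32, 127, 232]]
wrist 232 240 448 [[5, 76, 232], [25, 79, 238], [34, 124, 239]]
scene 118 124 32 [[-12, 54, 118], [20, 107, 121], [23, 131, 124]]
scene 124 135 106 [[-14, 44, 124], [9, 103, 130], [23, 126, 134]]
scene 135 145 19 [[-5, 107, 135], [12, 109, 140], [21, 116, 143]]
scene 145 170 59 [[-8, 100, 145], [14, 112, 160], [29, 119, 168]]
scene 170 190 64 [[-17, 73, 171], [13, 112, 181], [28, 119, 190]]
scene 190 210 96 [[-18, 42, 191], [12, 71, 201], [32, 123, 210]]
scene 210 232 81 [[-25, 42, 210], [13, 50, 214], [32, 125, 228]]
top 118 124 16 [[-19, -1, 118], [9, 25, 119], [32, 48, 120]]
top 124 135 18 [[-8, 43, 126], [0, 47, 131], [10, 108, 134]]
top 145 170 7 [[-6, 108, 148], [-2, 110, 154], [1, 111, 165]]
top 170 190 8 [[-8, 112, 172], [-3, 113, 178], [2, 114, 185]]
top 190 210 10 [[-10, 40, 195], [-4, 114, 202], [19, 116, 208]]
top 210 232 30 [[-12, 39, 211], [-4, 118, 227], [19, 126, 231]]
```

View pics/l1s.png

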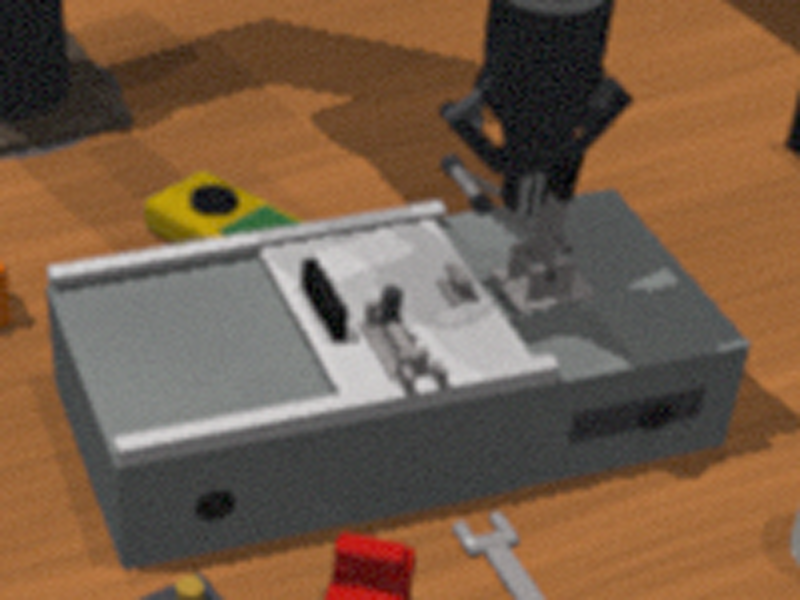

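The bar is tipping over nicely, at (470,185) in the crop, and the lever is staying upright. I continue.

Emit:
step_arm --commands '[{"gripper": 1,"x": 0,"y": 8,"z": 6,"spin": 0},{"gripper": 1,"x": 0,"y": 7,"z": 7,"spin": 0},{"gripper": 1,"x": 0,"y": 6,"z": 7,"spin": 0},{"gripper": 1,"x": 0,"y": 5,"z": 7,"spin": 0},{"gripper": 1,"x": 0,"y": 0,"z": 0,"spin": 0},{"gripper": 1,"x": 0,"y": 0,"z": 0,"spin": 0},{"gripper": 1,"x": 0,"y": 0,"z": -10,"spin": 0},{"gripper": 1,"x": 0,"y": 0,"z": -40,"spin": 0},{"gripper": 1,"x": 0,"y": 0,"z": -45,"spin": 0},{"gripper": 1,"x": 0,"y": 0,"z": -25,"spin": 0}]'

```text
time: 30.0
eef_pos: [0.5996, 0.1632, 0.3146]
tcp_rot: [0.999, -0.053, 0.004, -0.001]
contact_force: [0.9, 0.7, 0.9]
opening: 0.001
finger_force: 0.0
```

```bash
python3 latch.py l2
```

```text
[ 31.9  53.3 314.6] [0.9 0.7 0.9]
wrist 118 124 384 [[-22, 29, 119], [3, 38, 123], [32, 121, 124]]
wrist 124 135 1244 [[-25, 31, 124], [3, 50, 130], [29, 113, 135]]
wrist 135 145 477 [[-20, 66, 135], [4, 87, 139], [25, 115, 145]]
wrist 145 170 818 [[-21, 92, 146], [10, 112, 155], [26, 121, 168]]
wrist 170 190 233 [[-7, 113, 171], [6, 114, 179], [13, 120, 186]]
wrist 190 210 381 [[-7, 114, 191], [8, 116, 201], [14, 123, 210]]
wrist 210 232 880 [[-8, 116, 211], [5, 120, 228], [14, 128, 232]]
wrist 232 240 108 [[-7, 120, 232], [1, 123, 232], [11, 126, 233]]
scene 118 124 78 [[-22, 29, 118], [12, 39, 122], [33, 127, 124]]
scene 124 135 163 [[-20, 32, 124], [13, 63, 129], [28, 123, 134]]
scene 135 145 56 [[-19, 70, 135], [2, 88, 141], [28, 110, 145]]
scene 145 170 89 [[-19, 97, 146], [12, 112, 153], [29, 119, 167]]
scene 170 190 36 [[-5, 112, 171], [8, 114, 179], [15, 119, 189]]
scene 190 210 50 [[-6, 113, 190], [11, 116, 201], [18, 124, 209]]
scene 210 232 61 [[-7, 116, 210], [10, 119, 224], [17, 127, 230]]
top 118 124 29 [[-33, -4, 118], [5, 31, 121], [26, 107, 124]]
top 124 135 38 [[-24, 29, 125], [12, 38, 129], [29, 125, 134]]
top 135 145 17 [[-18, 77, 136], [-7, 109, 137], [20, 123, 144]]
top 145 170 25 [[-20, 108, 148], [-3, 111, 158], [11, 120, 167]]
top 170 190 10 [[-10, 112, 172], [-2, 113, 178], [7, 114, 185]]
top 190 210 17 [[-11, 113, 192], [-1, 114, 203], [10, 120, 210]]
top 210 232 36 [[-11, 116, 212], [1, 119, 229], [11, 128, 232]]
```

View pics/l2s.png

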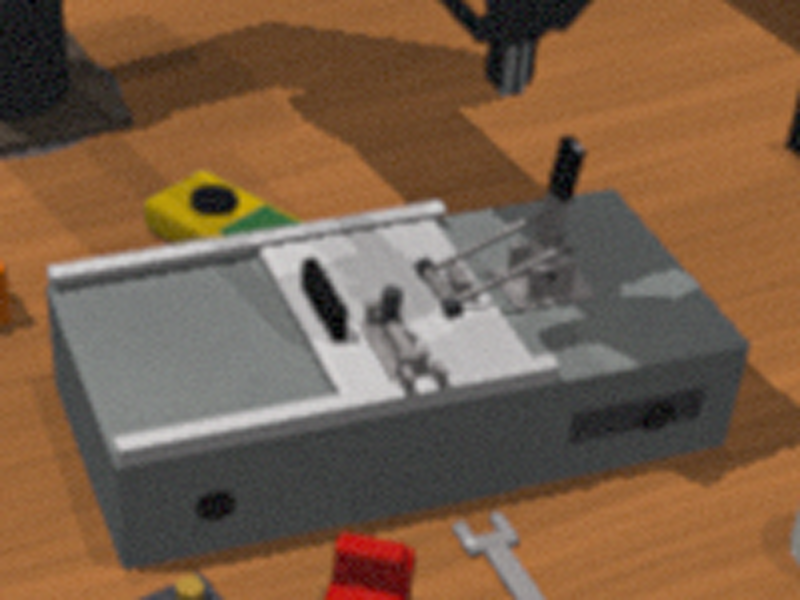

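The bar now lies on the lid, on the -y side of the hook (rollers at (425,268) and (453,307)), with the lever still upright. Next I throw the lever over.

Emit:
step_arm --commands '[{"gripper": 1,"x": -31,"y": -16,"z": 0,"spin": 0},{"gripper": 1,"x": 0,"y": -16,"z": 0,"spin": 0},{"gripper": 1,"x": 0,"y": 0,"z": 31,"spin": 0},{"gripper": 1,"x": 0,"y": 0,"z": 31,"spin": 0},{"gripper": 1,"x": 0,"y": 0,"z": 31,"spin": 0},{"gripper": 1,"x": 0,"y": 0,"z": 0,"spin": 0},{"gripper": 1,"x": 0,"y": -10,"z": 0,"spin": 0},{"gripper": 1,"x": 0,"y": -10,"z": 0,"spin": 0},{"gripper": 1,"x": 0,"y": -8,"z": 1.5,"spin": 0},{"gripper": 1,"x": 0,"y": -8,"z": 1.5,"spin": 0}]'

```text
time: 31.15
eef_pos: [0.5759, 0.2348, 0.2144]
tcp_rot: [0.999, -0.053, 0.002, -0.0]
contact_force: [0.6, -0.7, 0.7]
opening: -0.0
finger_force: 0.5
```

Emit:
step_arm --commands '[{"gripper": 1,"x": 0,"y": -5,"z": 2,"spin": 0},{"gripper": 1,"x": 0,"y": -5,"z": 2.5,"spin": 0},{"gripper": 1,"x": 0,"y": -4.5,"z": 2.5,"spin": 0},{"gripper": 1,"x": 0,"y": -4.5,"z": 3,"spin": 0},{"gripper": 1,"x": 0,"y": -4.5,"z": 3,"spin": 0},{"gripper": 1,"x": 0,"y": -4,"z": 3,"spin": 0},{"gripper": 1,"x": 0,"y": -4,"z": 3.5,"spin": 0},{"gripper": 1,"x": 0,"y": -4,"z": 3.5,"spin": 0},{"gripper": 1,"x": 0,"y": -3.5,"z": 4,"spin": 0},{"gripper": 1,"x": 0,"y": 0,"z": 0,"spin": 0}]'

```text
time: 32.15
eef_pos: [0.5786, 0.2728, 0.1844]
tcp_rot: [0.999, -0.054, -0.0, -0.0]
contact_force: [-0.1, 0.5, 0.5]
opening: -0.001
finger_force: 0.0
```

```bash
python3 latch.py l3
```

```text
[ -0.8 160.  184.4] [-0.1  0.5  0.5]
wrist 118 124 847 [[-25, -4, 118], [10, 53, 122], [32, 102, 124]]
wrist 124 135 5192 [[-23, -3, 125], [4, 62, 130], [29, 120, 135]]
wrist 135 145 3316 [[-20, 101, 135], [6, 124, 139], [25, 140, 144]]
wrist 145 170 2347 [[-7, 132, 145], [8, 146, 154], [14, 170, 169]]
wrist 170 190 4915 [[-7, 151, 172], [7, 183, 183], [14, 199, 189]]
wrist 190 210 2047 [[-9, 148, 191], [8, 160, 202], [11, 172, 209]]
wrist 210 232 11528 [[-9, 125, 214], [11, 162, 226], [13, 196, 231]]
wrist 232 240 5289 [[-8, 117, 232], [11, 157, 237], [17, 204, 240]]
scene 118 124 72 [[-20, 40, 118], [16, 56, 122], [33, 123, 124]]
scene 124 135 200 [[-20, 42, 125], [3, 96, 130], [29, 126, 135]]
scene 135 145 91 [[-18, 107, 135], [10, 127, 139], [28, 139, 144]]
scene 145 170 102 [[-6, 134, 145], [9, 151, 156], [17, 173, 169]]
scene 170 190 131 [[-6, 146, 172], [9, 177, 181], [17, 196, 189]]
scene 190 210 61 [[-2, 145, 191], [9, 153, 199], [14, 170, 208]]
scene 210 232 157 [[-9, 124, 211], [11, 162, 223], [15, 196, 231]]
scene 232 240 75 [[-9, 116, 232], [12, 155, 237], [17, 203, 240]]
top 118 124 33 [[-30, 10, 118], [7, 42, 121], [26, 97, 124]]
top 124 135 138 [[-25, 41, 124], [0, 75, 130], [24, 119, 134]]
top 135 145 65 [[-24, 51, 135], [-9, 117, 138], [22, 138, 144]]
```

View pics/l3s.png

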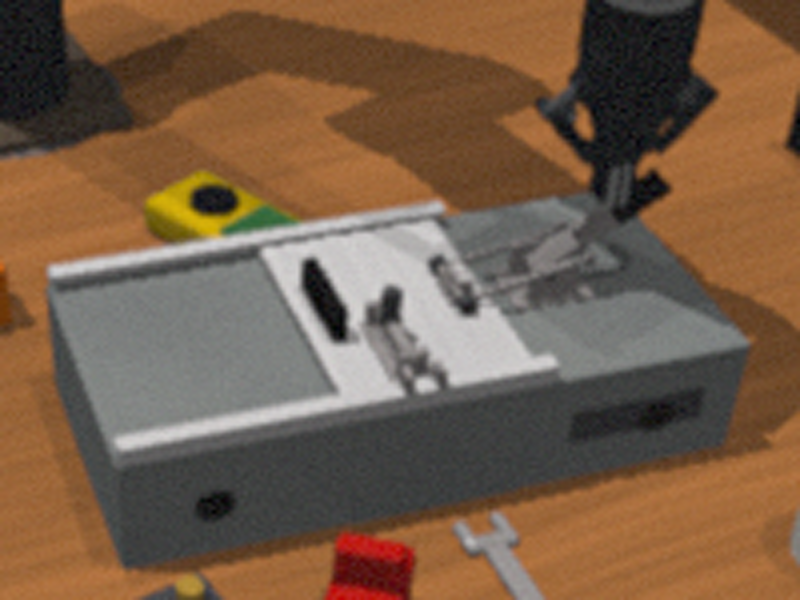

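The bar is drawn in against the hook post (453,285) and the lever is about halfway over. I carry on to flat.

Emit:
step_arm --commands '[{"gripper": 1,"x": 0,"y": -3,"z": 4,"spin": 0},{"gripper": 1,"x": 0,"y": -3,"z": 4,"spin": 0},{"gripper": 1,"x": 0,"y": -3,"z": 4,"spin": 0},{"gripper": 1,"x": 0,"y": -3,"z": 4,"spin": 0},{"gripper": 1,"x": 0,"y": -2,"z": 5,"spin": 0},{"gripper": 1,"x": 0,"y": -2,"z": 5,"spin": 0},{"gripper": 1,"x": 0,"y": -1,"z": 5,"spin": 0},{"gripper": 1,"x": 0,"y": 0,"z": 5,"spin": 0},{"gripper": 1,"x": 0,"y": 0,"z": 3,"spin": 0},{"gripper": 1,"x": 0,"y": 0,"z": 0,"spin": 0}]'

```text
time: 33.3
eef_pos: [0.5808, 0.2894, 0.1466]
tcp_rot: [0.999, -0.054, -0.0, -0.0]
contact_force: [-1.4, -0.9, 2.0]
opening: 0.003
finger_force: 1.4
```

Emit:
step_arm --commands '[{"gripper": 1,"x": 0,"y": 0,"z": 1.5,"spin": 0},{"gripper": 1,"x": 0,"y": 0,"z": 0,"spin": 0},{"gripper": 1,"x": 0,"y": 0,"z": 0,"spin": 0},{"gripper": 1,"x": 0,"y": 0,"z": -15,"spin": 0},{"gripper": 1,"x": 0,"y": 0,"z": -45,"spin": 0},{"gripper": 1,"x": 0,"y": 0,"z": -45,"spin": 0},{"gripper": 1,"x": 0,"y": 45,"z": 0,"spin": 0},{"gripper": 1,"x": 0,"y": 45,"z": 0,"spin": 0},{"gripper": 1,"x": 0,"y": 45,"z": 0,"spin": 0},{"gripper": 1,"x": 0,"y": 0,"z": 0,"spin": 0}]'

```text
time: 34.3
eef_pos: [0.5662, 0.1509, 0.2506]
tcp_rot: [0.998, -0.056, 0.001, 0.001]
contact_force: [-0.5, 0.9, -0.0]
opening: 0.002
finger_force: 0.0
```

```bash
python3 latch.py l4
python3 - <<'E'
from h import *
from plant import *
s=get_state()
for n in ["wrist","scene","top"]:
    c=read_camera(n);Q=toch(cloud(c,s))
    for nm,a in [("handle",(-45,45,-75,-30,138,150)),("hook",(-11,16,30,60,129,140)),("roller",(18,38,25,60,124,131)),("knob",(15,80,-35,0,150,165))]:
        q=(Q[...,0]>a[0])&(Q[...,0]<a[1])&(Q[...,1]>a[2])&(Q[...,1]<a[3])&(Q[...,2]>a[4])&(Q[...,2]<a[5])
        if q.sum()>5:print(n,nm,q.sum(),np.percentile(Q[q],[3,50,97],axis=0).round(1).tolist())
E
```

```text
[ -0.   37.4 250.6] [-0.5  0.9 -0. ]
wrist 118 124 581 [[-21, 39, 119], [14, 72, 123], [32, 137, 124]]
wrist 124 135 7847 [[-20, 44, 125], [3, 134, 131], [25, 210, 134]]
wrist 135 145 368 [[-16, 97, 135], [16, 113, 136], [19, 130, 137]]
scene 118 124 130 [[-19, 40, 119], [16, 87, 122], [30, 202, 124]]
scene 124 135 372 [[-17, 42, 124], [7, 131, 129], [28, 208, 134]]
scene 135 145 8 [[-12, 97, 135], [-8, 104, 136], [23, 177, 137]]
top 118 124 10 [[-32, -1, 118], [-22, 31, 119], [16, 165, 124]]
top 124 135 59 [[-27, 49, 125], [-2, 201, 131], [11, 214, 135]]
top 135 145 7 [[-10, 188, 135], [-5, 196, 136], [8, 208, 141]]
wrist handle 1729 [[-29.3, -53.7, 139.0], [4.7, -47.5, 142.9], [35.0, -42.9, 144.3]]
wrist hook 518 [[-9.2, 44.5, 130.0], [2.5, 50.3, 131.3], [13.6, 55.4, 132.7]]
wrist roller 318 [[18.8, 40.2, 124.3], [25.3, 46.7, 126.9], [31.7, 58.4, 129.2]]
wrist knob 410 [[33.6, -20.3, 152.0], [39.5, -14.0, 157.0], [45.3, -8.3, 158.5]]
scene handle 75 [[-26.6, -56.2, 138.2], [7.8, -51.1, 141.1], [37.6, -45.0, 143.9]]
scene hook 15 [[-7.5, 43.9, 129.2], [2.1, 48.0, 130.1], [13.8, 53.1, 132.5]]
scene roller 15 [[24.1, 38.0, 124.4], [30.1, 44.3, 125.9], [35.9, 50.4, 130.1]]
scene knob 22 [[34.2, -21.7, 150.3], [43.6, -16.7, 154.7], [48.2, -9.6, 158.0]]
top handle 77 [[-32.3, -56.2, 138.7], [0.3, -50.8, 142.8], [30.7, -44.9, 148.0]]
top knob 14 [[31.6, -22.0, 151.1], [36.4, -15.6, 156.5], [41.4, -12.2, 161.3]]
```

View pics/l4w.png

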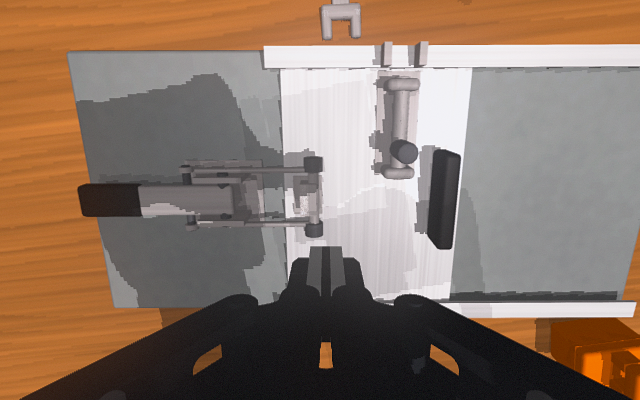

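The lever lies flat (84–262, 200) and the crossbar sits behind the hook (312,197). Next the bolt: closed fingertips at the -x side of the knob (404,152), pushing +x.

Emit:
step_arm --commands '[{"gripper": 1,"x": 3,"y": 26.5,"z": 0,"spin": 0},{"gripper": 1,"x": 0,"y": 26,"z": 0,"spin": 0},{"gripper": 1,"x": 0,"y": 0,"z": 33,"spin": 0},{"gripper": 1,"x": 0,"y": 0,"z": 33,"spin": 0},{"gripper": 1,"x": 0,"y": 0,"z": 26,"spin": 0},{"gripper": 1,"x": 0,"y": 0,"z": 0,"spin": 0},{"gripper": 1,"x": 8,"y": 0,"z": 0,"spin": 0},{"gripper": 1,"x": 8,"y": 0,"z": 0,"spin": 0},{"gripper": 1,"x": 7,"y": 0,"z": 0,"spin": 0},{"gripper": 1,"x": 0,"y": 0,"z": 0,"spin": 0}]'

```text
time: 35.6
eef_pos: [0.5885, 0.1001, 0.1595]
tcp_rot: [0.999, -0.054, 0.002, -0.0]
contact_force: [0.5, 0.6, 1.0]
opening: -0.0
finger_force: 0.0
```

Emit:
step_arm --commands '[{"gripper": 1,"x": 6,"y": 0,"z": 0,"spin": 0},{"gripper": 1,"x": 6,"y": 0,"z": 0,"spin": 0},{"gripper": 1,"x": 4,"y": 0,"z": 0,"spin": 0},{"gripper": 1,"x": 2,"y": 0,"z": 0,"spin": 0},{"gripper": 1,"x": 2,"y": 0,"z": 0,"spin": 0},{"gripper": 1,"x": 0,"y": 0,"z": 0,"spin": 0},{"gripper": 1,"x": 0,"y": 0,"z": 0,"spin": 0},{"gripper": 1,"x": 0,"y": 0,"z": 0,"spin": 0},{"gripper": 1,"x": 0,"y": 0,"z": 0,"spin": 0},{"gripper": 1,"x": 0,"y": 0,"z": 0,"spin": 0}]'

```text
time: 36.6
eef_pos: [0.6063, 0.098, 0.1578]
tcp_rot: [0.999, -0.054, 0.0, -0.0]
contact_force: [-0.9, 0.1, -0.7]
opening: -0.004
finger_force: 0.0
```

```bash
cat > knob.py <<'E'
from h import *
from plant import *
s=get_state();print(toch(s["eef_pos"]).round(1),CR.T@s["contact_force"][:2])
for n in ["wrist","scene","top"]:
    c=read_camera(n);Q=toch(cloud(c,s))
    if n=="wrist":cv2.imwrite("pics/k1.png",c["color"][:,:,::-1])
    q=(Q[...,0]>45)&(Q[...,0]<85)&(abs(Q[...,1]+15)<9)&(Q[...,2]>145)&(Q[...,2]<160)
    if q.sum()>5:print(n,q.sum(),np.percentile(Q[q],[3,50,97],axis=0).round(1).tolist())
E
python3 knob.py
```

```text
[ 45.6 -10.8 157.8] [-0.92655986 -0.03589386]
wrist 1503 [[52.7, -21.9, 147.5], [63.9, -14.8, 156.8], [70.8, -7.6, 159.1]]
scene 46 [[52.8, -22.8, 145.8], [64.5, -17.0, 154.8], [72.7, -6.9, 159.5]]
```

Emit:
step_arm --commands '[{"gripper": 1,"x": 2,"y": 1,"z": 0,"spin": 0},{"gripper": 1,"x": 2,"y": 1,"z": 0,"spin": 0},{"gripper": 1,"x": 1,"y": 0,"z": 0,"spin": 0},{"gripper": 1,"x": 0,"y": 0,"z": 0,"spin": 0},{"gripper": 1,"x": 0,"y": 0,"z": 0,"spin": 0},{"gripper": 1,"x": 0,"y": 0,"z": 0,"spin": 0},{"gripper": 1,"x": 0,"y": 0,"z": 0,"spin": 0},{"gripper": 1,"x": 0,"y": 0,"z": 0,"spin": 0},{"gripper": 1,"x": 0,"y": 0,"z": 0,"spin": 0},{"gripper": 1,"x": 0,"y": 0,"z": 0,"spin": 0}]'

```text
time: 37.75
eef_pos: [0.6087, 0.0966, 0.1576]
tcp_rot: [0.999, -0.054, -0.004, -0.001]
contact_force: [-8.3, 3.6, 4.4]
opening: -0.001
finger_force: 4.1
```

The bolt is against its end stop. I back off, lift clear and check everything.

Emit:
step_arm --commands '[{"gripper": 1,"x": -8,"y": 0,"z": 0,"spin": 0},{"gripper": 1,"x": -8,"y": 0,"z": 0,"spin": 0},{"gripper": 1,"x": 0,"y": 0,"z": -30,"spin": 0},{"gripper": 1,"x": 0,"y": 0,"z": -45,"spin": 0},{"gripper": 1,"x": 0,"y": 0,"z": -45,"spin": 0},{"gripper": 1,"x": 0,"y": 0,"z": 0,"spin": 0},{"gripper": 1,"x": 0,"y": 0,"z": 0,"spin": 0},{"gripper": 1,"x": 0,"y": 0,"z": 0,"spin": 0},{"gripper": 1,"x": 0,"y": 0,"z": 0,"spin": 0},{"gripper": 1,"x": 0,"y": 0,"z": 0,"spin": 0}]'

```text
time: 38.75
eef_pos: [0.5945, 0.0971, 0.2759]
tcp_rot: [0.999, -0.054, -0.002, 0.0]
contact_force: [-0.6, -0.4, -0.0]
opening: -0.003
finger_force: 0.0
```

```bash
python3 knob.py; python3 latch.py l5 | grep -v top
```

```text
[ 33.9 -13.  275.9] [-0.50650302 -0.46937054]
wrist 319 [[60.3, -20.9, 149.1], [66.7, -14.6, 157.0], [72.3, -9.0, 158.6]]
scene 29 [[61.0, -23.3, 146.5], [70.8, -18.1, 153.2], [75.6, -11.4, 157.4]]
[ 34.4 -12.9 276.9] [ 0.2  0.5 -0.7]
wrist 118 124 527 [[-20, 40, 119], [6, 73, 123], [32, 137, 124]]
wrist 124 135 6103 [[-20, 44, 124], [4, 132, 131], [25, 210, 134]]
wrist 135 145 323 [[-16, 98, 135], [16, 114, 136], [20, 130, 137]]
scene 118 124 141 [[-20, 39, 118], [17, 83, 122], [33, 195, 124]]
scene 124 135 367 [[-17, 43, 124], [7, 131, 129], [26, 209, 134]]
```

View pics/l5w.png

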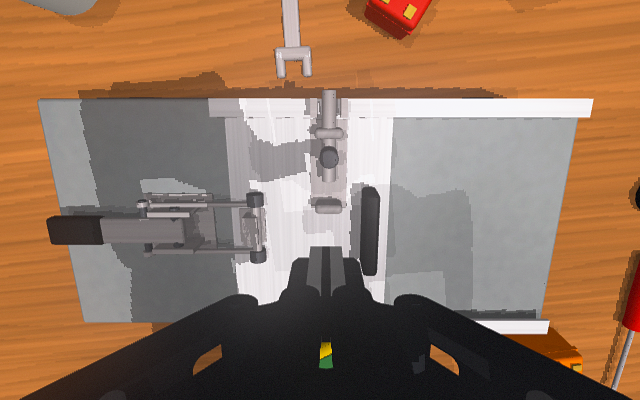

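The knob (329,157) is 30 mm further on and the rod is through the keeper (329,100). The lever is flat (50–190, 230), the crossbar is behind the hook (256,228), and the arm is clear. I hand it in.

```bash
python3 -c "
from plant import *
print(sign_off())"
```

```text
the job is handed in; nothing more can be done
None
```

I handed the job in at about 39 s on the robot clock; the sign-off returned no verdict. By my last camera and force checks, both grey packs were in their bays, the lid was shut, the loop was hooked with the lever flat, the bolt was fully home, and the arm was clear.

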